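# Setting out the ink vials and dip pen on the window desk

## Robot

A 6-joint arm with a two-finger parallel gripper is mounted at the origin on the work surface. World frame = base frame: x ahead of the robot, y to its left, z up, the work surface at z = 0. Lengths are in m, angles in rad, forces in N, time in s.
With the tool pointing down it reaches from about 0.4 to 0.825 m from the base axis. Payload 7 kg.
Tool frame: the origin (TCP) lies between the finger pads; the fingertips stand 11 mm ahead of it and the grasp point (between the pads) lies 8 mm behind it; z points along the fingers, y is the line along which they close (so a half turn about z gives the same grasp; the last joint's range is limited). The gripper opens to 88 mm and grips with 3 to 60 N. Pads are 19 mm wide; open, the fingers measure 130 mm over their backs; the gripper's body (78 mm by 193 mm) begins 47 mm behind the grasp point.
Start: joints at [1.449, 0.359, 0.012, 0, -1.224, -0.288], TCP at [0.269, 0.619, 0.238] pointing down, gripper open.
Joint ranges: [-3.07, 3.07], [-1.43, 2.12], [-1.02, 1.25], [-3.03, 1.67], [-3.05, -0], [-3.03, 3.03]. Speed limits (rad/s): [2.39, 2.39, 3.01, 3.14, 3.14, 3.14].

## Interface

Orientations are given as a 3x3 rotation matrix whose columns are the frame's x, y, z axes.
In Python, from plant import observe, optics, order gives the robot as it stands.
- The arm moves only by the tool apply_moves, never from a script. Its argument "rows" is a list of rows, each an object with "dp": the shift along the tool's x, y, z in units of 300 mm (1.0 is 300 mm), a list of three; "delta_rot": the turn, a rotation vector about the tool's x, y, z in units of pi rad (1.0 is pi rad), a list of three. In form: [{"dp": [tx, ty, tz], "delta_rot": [wx, wy, wz]}, ...]. A call has 1 to 12 rows; each row is the pose to reach, as a shift and turn from the pose commanded when the call began, along the tool's axes at that moment, turning the shorter way round; what a row does not reach only later rows make up. A row lasts 1/8 s, in which the tool goes at most 62.5 mm and 10.7 degrees, less where a joint would pass 70% of its speed; a pose out of reach is approached as far as the arm can. A call with a number of a shift or a turn outside -1 to 1 is refused whole. A call with a gripper value outside its range is refused whole. "jaw" is the closure, from -1 (fully open) to 1 (shut), set as the call begins (left out, the last holds). The fingers move at their own pace and stop on an object; the grip force is fixed at half the most. Time passes only in rows, so rows that repeat a pose let the fingers close. It gives the time, the measured TCP pose, the force, the opening and the grip force at its end, in the units of the state.
- observe(): the state, without advancing time (a new reading comes with each control period).
- optics.snapshot(name): name is "scene" or "top" or "wrist"; returns a dict with "image" (400x640x3 uint8, red, green, blue), "z_map" (400x640 float32, m along the optical axis (not along the pixel's ray), 0 where there is no reading), "fovy" (degrees; the focal length in pixels is half the picture's height over the tangent of half this angle, whatever the lens; pixels are square), "cx", "cy" (the principal point, pixels), "rvec" (rotation vector, rad) and "tvec" (3), from world to camera coordinates, as OpenCV has them. Camera axes: x right, y down, z forward; pixel columns grow to the right and rows downward; lengths in m; the calibration is good to about 2 mm. A picture is of the moment at which its call begins.
- order.sign_off(): hands the job in; it is judged then, once.
The state is a dict: "t": time; "joints": joint angles; "joint_velocities": joint speeds; "joint_efforts": joint torques, N m; "tcp_pos": TCP position; "orientation": TCP orientation; "contact_force": force on the tool from outside, world axes, zero at the start; "moment": the same for the moment, N m; "opening": finger opening in m; "gripper_force": force on a finger pad.
Only numpy, scipy, OpenCV 4.12 (cv2) and the standard library are available. Lean on these libraries where they do the work, as an engineer would, in place of code of your own. Each camera call takes 0.05 s, during which the arm holds its last target. There are 200 camera calls.

## Task

Get the inking place ready: stand every empty amber vial upright and fully down in its own bore of the wooden ink stand, and only once it stands there push a dropper from the drying rack down through its narrow neck until the collar sits on the lip; a dropper left over stays hanging in the drying rack. Lay the dip pen along the white pen rest, lying in both cradles with its balance point about midway between them. Leave the globe, the pencil cup and the tin where they are.

Things in the scene. Friction and masses are not known exactly. Their poses are not given: they have to be found in the camera images.
- vial0: empty heavy-walled amber glass vial, 60 mm tall: round body 34 diameter up to 42, thick base, sloping shoulder, neck 18 (lip 20) diameter from 49 to 60; stands free on the desk; 60 to 110 g. Origin: centre of its underside, z up through the mouth. May be absent (None)
- mouth0 (a point): centre of the open top of vial0, 60 mm above its origin; opening round, 10.5 mm diameter, and the bore keeps that width to its floor, 51 deep
- vial1: empty heavy-walled amber glass vial, 60 mm tall: round body 34 diameter up to 42, thick base, sloping shoulder, neck 18 (lip 20) diameter from 49 to 60; stands free on the desk; 60 to 110 g. Origin: centre of its underside, z up through the mouth. May be absent (None)
- mouth1 (a point): centre of the open top of vial1, 60 mm above its origin; opening round, 10.5 mm diameter, and the bore keeps that width to its floor, 51 deep
- vial2: empty heavy-walled amber glass vial, 60 mm tall: round body 34 diameter up to 42, thick base, sloping shoulder, neck 18 (lip 20) diameter from 49 to 60; stands free on the desk; 60 to 110 g. Origin: centre of its underside, z up through the mouth. May be absent (None)
- mouth2 (a point): centre of the open top of vial2, 60 mm above its origin; opening round, 10.5 mm diameter, and the bore keeps that width to its floor, 51 deep
- vial3: empty heavy-walled amber glass vial, 60 mm tall: round body 34 diameter up to 42, thick base, sloping shoulder, neck 18 (lip 20) diameter from 49 to 60; stands free on the desk; 60 to 110 g. Origin: centre of its underside, z up through the mouth. May be absent (None)
- mouth3 (a point): centre of the open top of vial3, 60 mm above its origin; opening round, 10.5 mm diameter, and the bore keeps that width to its floor, 51 deep
- dropper0: push-in dropper, 18 g (mm): glass rod 6 diameter, round tip 46 below the origin; rubber stopper over the top 9 of it, tapering 6.4 to 8.8 diameter; above the origin a black collar 20 diameter, 11 high, then a firm bulb 15 diameter, top at 36. Origin: centre of the collar's underside, z up the axis. Starts hanging by the collar in the drying rack; home in a vial, the collar rests on the lip
- dropper1: push-in dropper, 18 g (mm): glass rod 6 diameter, round tip 46 below the origin; rubber stopper over the top 9 of it, tapering 6.4 to 8.8 diameter; above the origin a black collar 20 diameter, 11 high, then a firm bulb 15 diameter, top at 36. Origin: centre of the collar's underside, z up the axis. Starts hanging by the collar in the drying rack; home in a vial, the collar rests on the lip
- dropper2: push-in dropper, 18 g (mm): glass rod 6 diameter, round tip 46 below the origin; rubber stopper over the top 9 of it, tapering 6.4 to 8.8 diameter; above the origin a black collar 20 diameter, 11 high, then a firm bulb 15 diameter, top at 36. Origin: centre of the collar's underside, z up the axis. Starts hanging by the collar in the drying rack; home in a vial, the collar rests on the lip
- dropper3: push-in dropper, 18 g (mm): glass rod 6 diameter, round tip 46 below the origin; rubber stopper over the top 9 of it, tapering 6.4 to 8.8 diameter; above the origin a black collar 20 diameter, 11 high, then a firm bulb 15 diameter, top at 36. Origin: centre of the collar's underside, z up the axis. Starts hanging by the collar in the drying rack; home in a vial, the collar rests on the lip
- bore0 (a point): centre of the mouth of one of the four round bores in the ink stand, in its top face 46 mm above the desk; bore 38 mm in diameter, 25 deep, flat floor; any vial may go in any bore
- bore1 (a point): centre of the mouth of one of the four round bores in the ink stand, in its top face 46 mm above the desk; bore 38 mm in diameter, 25 deep, flat floor; any vial may go in any bore
- bore2 (a point): centre of the mouth of one of the four round bores in the ink stand, in its top face 46 mm above the desk; bore 38 mm in diameter, 25 deep, flat floor; any vial may go in any bore
- bore3 (a point): centre of the mouth of one of the four round bores in the ink stand, in its top face 46 mm above the desk; bore 38 mm in diameter, 25 deep, flat floor; any vial may go in any bore
- stand: ink stand: fixed light wooden block, mm: 60 (its x) by 232 (its y) by 46 high with a row of four bores along its y, 52 apart. Origin: centre of its underside on the desk; z up
- dryer: fixed aluminium drying rack (mm): plate 188 (its x) by 46 (its y), top 62 above the desk, on two end panels; row of four round holes through the 12 thick plate along its x, 42 apart (x = -63, -21, 21, 63; y = 0), each 10.5 in diameter. Origin: centre of its underside; z up
- pen: dip pen lying on the desk, 22 g (mm): square wooden holder 10 by 10, steel ferrule and nib, 170 long in all. Origin: on its centre line at the balance point, holder from x = -70 to 50, ferrule to 68, nib to 100; x points along the pen to the nib
- rest: fixed white ceramic pen rest (mm): foot 96 (its x) by 44 (its y), 8 high; two upright cradles 9 thick at x = -38 and +38, each with a notch open to the top: floor flat, 34 above the desk, 17 wide, sides flaring to about 23 at the top, 55 above the desk. Clear between the cradles down to the foot. The pen goes along its x, either way round. Origin: centre of its underside; z up
- globe: bystander: green glass globe 72 mm in diameter on a small wooden foot, 78 tall. Origin: centre of its underside
- cup: bystander: grey silicone pencil cup 74 mm in diameter, 95 tall, with three pencils reaching 150. Origin: centre of its underside
- tin: bystander: closed flat metal tin, mm: 78 by 108, 31 high. Origin: centre of its underside

How it is judged:
On the way, in this order (a step that is already met when the one before it is completed fails the run):
1. every vial stands upright, fully down in a bore of the ink stand (angle between each of vial0, vial1, vial2, vial3's own z axis and vertical below 0.12 rad and linear speed of each of vial0, vial1, vial2, vial3 below 0.03 m/s and ((horizontal distance between vial0 and bore0 below 0.005 m and z of vial0 in the frame of bore0 below -0.021 m) or (horizontal distance between vial0 and bore1 below 0.005 m and z of vial0 in the frame of bore1 below -0.021 m) or (horizontal distance between vial0 and bore2 below 0.005 m and z of vial0 in the frame of bore2 below -0.021 m) or (horizontal distance between vial0 and bore3 below 0.005 m and z of vial0 in the frame of bore3 below -0.021 m)) and ((horizontal distance between vial1 and bore0 below 0.005 m and z of vial1 in the frame of bore0 below -0.021 m) or (horizontal distance between vial1 and bore1 below 0.005 m and z of vial1 in the frame of bore1 below -0.021 m) or (horizontal distance between vial1 and bore2 below 0.005 m and z of vial1 in the frame of bore2 below -0.021 m) or (horizontal distance between vial1 and bore3 below 0.005 m and z of vial1 in the frame of bore3 below -0.021 m)) and ((horizontal distance between vial2 and bore0 below 0.005 m and z of vial2 in the frame of bore0 below -0.021 m) or (horizontal distance between vial2 and bore1 below 0.005 m and z of vial2 in the frame of bore1 below -0.021 m) or (horizontal distance between vial2 and bore2 below 0.005 m and z of vial2 in the frame of bore2 below -0.021 m) or (horizontal distance between vial2 and bore3 below 0.005 m and z of vial2 in the frame of bore3 below -0.021 m)) and ((horizontal distance between vial3 and bore0 below 0.005 m and z of vial3 in the frame of bore0 below -0.021 m) or (horizontal distance between vial3 and bore1 below 0.005 m and z of vial3 in the frame of bore1 below -0.021 m) or (horizontal distance between vial3 and bore2 below 0.005 m and z of vial3 in the frame of bore2 below -0.021 m) or (horizontal distance between vial3 and bore3 below 0.005 m and z of vial3 in the frame of bore3 below -0.021 m))), for 0.2 s.
2. every vial in the stand has a dropper fully home in its neck (((horizontal distance between dropper0 and mouth0 below 0.004 m and z of dropper0 in the frame of mouth0 below 0.003 m) or (horizontal distance between dropper1 and mouth0 below 0.004 m and z of dropper1 in the frame of mouth0 below 0.003 m) or (horizontal distance between dropper2 and mouth0 below 0.004 m and z of dropper2 in the frame of mouth0 below 0.003 m) or (horizontal distance between dropper3 and mouth0 below 0.004 m and z of dropper3 in the frame of mouth0 below 0.003 m)) and ((horizontal distance between dropper0 and mouth1 below 0.004 m and z of dropper0 in the frame of mouth1 below 0.003 m) or (horizontal distance between dropper1 and mouth1 below 0.004 m and z of dropper1 in the frame of mouth1 below 0.003 m) or (horizontal distance between dropper2 and mouth1 below 0.004 m and z of dropper2 in the frame of mouth1 below 0.003 m) or (horizontal distance between dropper3 and mouth1 below 0.004 m and z of dropper3 in the frame of mouth1 below 0.003 m)) and ((horizontal distance between dropper0 and mouth2 below 0.004 m and z of dropper0 in the frame of mouth2 below 0.003 m) or (horizontal distance between dropper1 and mouth2 below 0.004 m and z of dropper1 in the frame of mouth2 below 0.003 m) or (horizontal distance between dropper2 and mouth2 below 0.004 m and z of dropper2 in the frame of mouth2 below 0.003 m) or (horizontal distance between dropper3 and mouth2 below 0.004 m and z of dropper3 in the frame of mouth2 below 0.003 m)) and ((horizontal distance between dropper0 and mouth3 below 0.004 m and z of dropper0 in the frame of mouth3 below 0.003 m) or (horizontal distance between dropper1 and mouth3 below 0.004 m and z of dropper1 in the frame of mouth3 below 0.003 m) or (horizontal distance between dropper2 and mouth3 below 0.004 m and z of dropper2 in the frame of mouth3 below 0.003 m) or (horizontal distance between dropper3 and mouth3 below 0.004 m and z of dropper3 in the frame of mouth3 below 0.003 m))), for 0.2 s.
At the end, for the whole second after the job is handed in: Each vial at rest, upright, in a bore (5 mm off axis, 4 mm off the floor at most), a dropper home in it (4 mm off axis, collar within 3 mm of the lip); spare droppers hang in the rack; the pen lies still in both notches of the rest, its origin within 30 mm of the middle, in line to 0.12 rad (all of step 1 and all of step 2 and ((horizontal distance between dropper0 and mouth0 below 0.004 m and z of dropper0 in the frame of mouth0 below 0.003 m) or (horizontal distance between dropper0 and mouth1 below 0.004 m and z of dropper0 in the frame of mouth1 below 0.003 m) or (horizontal distance between dropper0 and mouth2 below 0.004 m and z of dropper0 in the frame of mouth2 below 0.003 m) or (horizontal distance between dropper0 and mouth3 below 0.004 m and z of dropper0 in the frame of mouth3 below 0.003 m) or (z of dropper0 in the frame of dryer between 0.058 and 0.066 m and y of dropper0 in the frame of dryer between -0.006 and 0.006 m and angle between dropper0's own z axis and vertical below 0.15 rad)) and ((horizontal distance between dropper1 and mouth0 below 0.004 m and z of dropper1 in the frame of mouth0 below 0.003 m) or (horizontal distance between dropper1 and mouth1 below 0.004 m and z of dropper1 in the frame of mouth1 below 0.003 m) or (horizontal distance between dropper1 and mouth2 below 0.004 m and z of dropper1 in the frame of mouth2 below 0.003 m) or (horizontal distance between dropper1 and mouth3 below 0.004 m and z of dropper1 in the frame of mouth3 below 0.003 m) or (z of dropper1 in the frame of dryer between 0.058 and 0.066 m and y of dropper1 in the frame of dryer between -0.006 and 0.006 m and angle between dropper1's own z axis and vertical below 0.15 rad)) and ((horizontal distance between dropper2 and mouth0 below 0.004 m and z of dropper2 in the frame of mouth0 below 0.003 m) or (horizontal distance between dropper2 and mouth1 below 0.004 m and z of dropper2 in the frame of mouth1 below 0.003 m) or (horizontal distance between dropper2 and mouth2 below 0.004 m and z of dropper2 in the frame of mouth2 below 0.003 m) or (horizontal distance between dropper2 and mouth3 below 0.004 m and z of dropper2 in the frame of mouth3 below 0.003 m) or (z of dropper2 in the frame of dryer between 0.058 and 0.066 m and y of dropper2 in the frame of dryer between -0.006 and 0.006 m and angle between dropper2's own z axis and vertical below 0.15 rad)) and ((horizontal distance between dropper3 and mouth0 below 0.004 m and z of dropper3 in the frame of mouth0 below 0.003 m) or (horizontal distance between dropper3 and mouth1 below 0.004 m and z of dropper3 in the frame of mouth1 below 0.003 m) or (horizontal distance between dropper3 and mouth2 below 0.004 m and z of dropper3 in the frame of mouth2 below 0.003 m) or (horizontal distance between dropper3 and mouth3 below 0.004 m and z of dropper3 in the frame of mouth3 below 0.003 m) or (z of dropper3 in the frame of dryer between 0.058 and 0.066 m and y of dropper3 in the frame of dryer between -0.006 and 0.006 m and angle between dropper3's own z axis and vertical below 0.15 rad)) and horizontal distance between pen and rest below 0.03 m and z of pen in the frame of rest between 0.036 and 0.043 m and angle between the x axis of pen and the x axis of rest, either way round below 0.12 rad and linear speed of pen below 0.03 m/s); the robot touches nothing.
It fails at once if the globe is pushed more than 2 cm from its place (distance of globe from where it was at the start of the episode above 0.02 m).
It fails at once if the pencil cup is pushed more than 2 cm from its place (distance of cup from where it was at the start of the episode above 0.02 m).
It fails at once if the tin is pushed more than 2 cm from its place (distance of tin from where it was at the start of the episode above 0.02 m).
It fails at once if a dropper is pushed home in a vial that stands on the desk, not in the stand ((height (world z) of vial0 below 0.012 m and ((horizontal distance between dropper0 and mouth0 below 0.004 m and z of dropper0 in the frame of mouth0 below 0.003 m) or (horizontal distance between dropper1 and mouth0 below 0.004 m and z of dropper1 in the frame of mouth0 below 0.003 m) or (horizontal distance between dropper2 and mouth0 below 0.004 m and z of dropper2 in the frame of mouth0 below 0.003 m) or (horizontal distance between dropper3 and mouth0 below 0.004 m and z of dropper3 in the frame of mouth0 below 0.003 m))) or (height (world z) of vial1 below 0.012 m and ((horizontal distance between dropper0 and mouth1 below 0.004 m and z of dropper0 in the frame of mouth1 below 0.003 m) or (horizontal distance between dropper1 and mouth1 below 0.004 m and z of dropper1 in the frame of mouth1 below 0.003 m) or (horizontal distance between dropper2 and mouth1 below 0.004 m and z of dropper2 in the frame of mouth1 below 0.003 m) or (horizontal distance between dropper3 and mouth1 below 0.004 m and z of dropper3 in the frame of mouth1 below 0.003 m))) or (height (world z) of vial2 below 0.012 m and ((horizontal distance between dropper0 and mouth2 below 0.004 m and z of dropper0 in the frame of mouth2 below 0.003 m) or (horizontal distance between dropper1 and mouth2 below 0.004 m and z of dropper1 in the frame of mouth2 below 0.003 m) or (horizontal distance between dropper2 and mouth2 below 0.004 m and z of dropper2 in the frame of mouth2 below 0.003 m) or (horizontal distance between dropper3 and mouth2 below 0.004 m and z of dropper3 in the frame of mouth2 below 0.003 m))) or (height (world z) of vial3 below 0.012 m and ((horizontal distance between dropper0 and mouth3 below 0.004 m and z of dropper0 in the frame of mouth3 below 0.003 m) or (horizontal distance between dropper1 and mouth3 below 0.004 m and z of dropper1 in the frame of mouth3 below 0.003 m) or (horizontal distance between dropper2 and mouth3 below 0.004 m and z of dropper2 in the frame of mouth3 below 0.003 m) or (horizontal distance between dropper3 and mouth3 below 0.004 m and z of dropper3 in the frame of mouth3 below 0.003 m)))).
Of vial0, vial1, vial2, vial3 only 3 to 4 are there at a start; the rules pass over those that are not, and their reading is None.
At some moment in a run one of vial0, vial1, vial2, vial3, pen may be knocked a few centimetres aside while the robot is not near it.
It also fails if it takes over 210 s, if anything falls off the work surface, if the arm or the gripper's body presses on something with over 40 N, if the wrist force passes 120 N, or if a joint passes its speed limit or range.

## Working session

There is one attempt and no reset: what is moved stays moved. The work goes in short steps, Python scripts to look and compute and a tool call to move; the robot and the scene stay as the last step left them, time stands still between calls to the robot, and variables do not carry over. Pictures are saved under pics/ and viewed, at most 14 in all, crops included, and the job is handed in when it is done.

Besides the shell and the picture viewer there is one more tool, called as a command line: name --argument value ..., lists and objects as JSON in quotes. apply_moves: Moves the arm, as the interface text tells. Its arguments: {"type":"object","properties":{"rows":{"type":"array","items":{"type":"object","properties":{"dp":{"type":"array","items":{"type":"number"}},"delta_rot":{"type":"array","items":{"type":"number"}}}}},"jaw":{"type":"number"}},"required":["rows"]}

```bash
mkdir -p pics; ls; cat > h.py <<'E'
import numpy as np, cv2
from plant import observe, optics, order
def snap(n, f=None):
    s=optics.snapshot(n)
    if f: cv2.imwrite('pics/'+f, cv2.cvtColor(s['image'],cv2.COLOR_RGB2BGR))
    s['R']=cv2.Rodrigues(np.array(s['rvec'],float))[0]; s['t']=np.array(s['tvec'],float).ravel()
    s['f']=s['image'].shape[0]/2/np.tan(np.radians(s['fovy'])/2); return s
def cloud(s):
    z=s['z_map']; v,u=np.indices(z.shape)
    p=np.stack([(u-s['cx'])*z/s['f'],(v-s['cy'])*z/s['f'],z],-1)
    w=(p-s['t'])@s['R']; w[z==0]=np.nan; return w
def ray(s,u,v,h):
    d=np.array([(u-s['cx'])/s['f'],(v-s['cy'])/s['f'],1])@s['R']; c=-s['t']@s['R']
    return c+d*(h-c[2])/d[2]
def proj(s,p):
    q=s['R']@np.array(p)+s['t']; return q[:2]/q[2]*s['f']+[s['cx'],s['cy']]
E
python3 - <<'E'
from h import *
o=observe(); print({k:np.round(v,3).tolist() for k,v in o.items()})
for n in('top','scene','wrist'):
    s=snap(n,n+'0.png'); print(n,s['f'],s['cx'],s['cy'],np.round(-s['t']@s['R'],3)); print(np.round(s['R'],2).tolist())
E
```

```text
pics
{'t': 0.0, 'joints': [1.449, 0.359, 0.011, -0.0, -1.224, -0.288], 'joint_velocities': [0.0, 0.0, 0.0, -0.0, 0.0, 0.002], 'joint_efforts': [-0.001, -58.271, 29.306, 6.997, 0.007, -0.0], 'tcp_pos': [0.269, 0.619, 0.237], 'orientation': [[0.917, -0.398, -0.001], [-0.398, -0.917, -0.002], [0.0, 0.002, -1.0]], 'contact_force': [-0.674, -0.706, 0.985], 'moment': [0.05, -0.016, 0.001], 'gripper_force': 0.0, 'opening': 0.088}
top 438.1591026785825 315.08517504158095 201.45188814794662 [0.468 0.006 1.384]
[[-0.01, -1.0, -0.01], [-1.0, 0.01, -0.06], [0.06, 0.01, -1.0]]
scene 424.0525739477261 319.09259385938145 191.05782613145678 [0.993 0.415 0.883]
[[-0.7, 0.72, 0.0], [0.59, 0.57, -0.57], [-0.41, -0.4, -0.82]]
wrist 341.7956646744052 320.35636197928744 197.50947554768533 [0.336 0.589 0.384]
[[-0.4, -0.92, 0.0], [-0.88, 0.38, 0.28], [-0.25, 0.11, -0.96]]
```

View pics/top0.png

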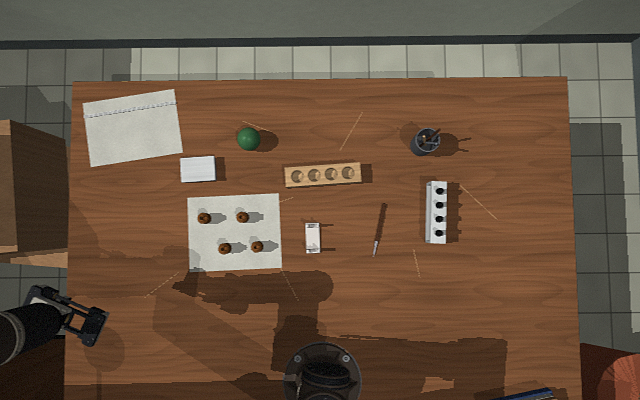

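View pics/scene0.png

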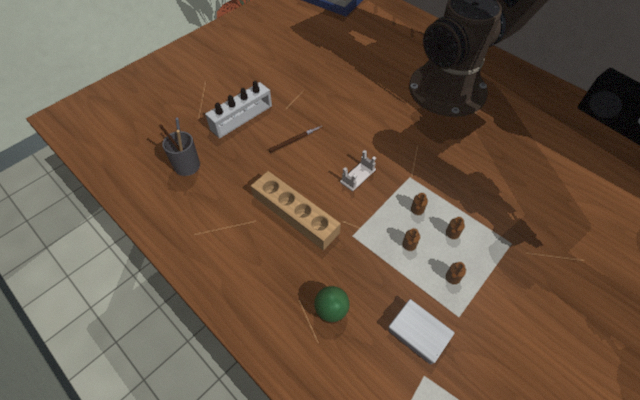

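Top view: four vials on the white mat at (204,218), (242,216), (224,248) and (257,246). The stand is at (323,175), the rest at (313,237), the pen at (380,230) and the dryer at (437,212). The tin, globe and cup are the bystanders.

```bash
cat > coarse.py <<'E'
from h import *
s=snap('top'); w=cloud(s); im=s['image'].astype(int)
def comps(m,amin=12):
    n,l,st,c=cv2.connectedComponentsWithStats(m.astype(np.uint8))
    return [(l==i) for i in range(1,n) if st[i,4]>=amin]
hsv=cv2.cvtColor(s['image'],cv2.COLOR_RGB2HSV).astype(int)
z=w[...,2]
u=np.arange(640)[None,:]; v=np.arange(400)[:,None]
box=(u>90)&(u<560)&(v>90)&(v<265)
for m in comps(box&(z>0.015)):
    p=w[m]; hi=p[p[:,2]>p[:,2].max()-0.012]
    vv,uu=np.nonzero(m)
    r=cv2.minAreaRect(p[:,:2].astype(np.float32))
    print(len(p),'px',uu.mean().round(1),vv.mean().round(1),'xyz',p.mean(0).round(3),'zmax',p[:,2].max().round(3),'hi',hi.mean(0).round(3),'rect',np.round(r[0],3),np.round(r[1],3),round(r[2],1))
# pen
m=box&(u>365)&(u<395)&(v>195)&(v<262)&(z>0.003)&(z<0.015)
p=w[m]; print('pen',len(p),p.min(0),p.max(0)); r=cv2.minAreaRect(p[:,:2].astype(np.float32)); print(r)
E
python3 coarse.py
```

```text
430 px 248.8 138.5 xyz [0.746 0.215 0.065] zmax 0.082 hi [0.75  0.218 0.074] rect [0.75  0.217] [0.07  0.069] 23.7
515 px 426.0 140.7 xyz [ 0.732 -0.322  0.073] zmax 0.155 hi [ 0.73  -0.325  0.149] rect [ 0.732 -0.322] [0.072 0.073] 40.0
867 px 198.0 168.8 xyz [0.66  0.378 0.03 ] zmax 0.04 hi [0.659 0.379 0.032] rect [0.66 0.38] [0.078 0.11 ] 3.6
1526 px 322.8 174.6 xyz [ 0.637 -0.01   0.037] zmax 0.053 hi [ 0.637 -0.009  0.045] rect [ 0.637 -0.01 ] [0.061 0.232] 3.6
1029 px 437.9 211.9 xyz [ 0.518 -0.355  0.064] zmax 0.1 hi [ 0.517 -0.356  0.093] rect [ 0.518 -0.358] [0.049 0.188] 86.8
115 px 203.7 217.9 xyz [0.506 0.356 0.045] zmax 0.066 hi [0.507 0.359 0.06 ] rect [0.506 0.358] [0.031 0.033] 1.0
108 px 242.3 216.9 xyz [0.508 0.237 0.044] zmax 0.064 hi [0.509 0.24  0.058] rect [0.508 0.238] [0.031 0.032] 3.4
39 px 312.0 225.2 xyz [0.481 0.025 0.042] zmax 0.058 hi [0.481 0.022 0.055] rect [0.481 0.025] [0.009 0.037] 2.1
106 px 256.7 246.6 xyz [0.417 0.193 0.046] zmax 0.065 hi [0.418 0.195 0.06 ] rect [0.417 0.194] [0.032 0.033] 62.1
113 px 224.5 248.3 xyz [0.413 0.292 0.045] zmax 0.066 hi [0.413 0.295 0.059] rect [0.413 0.294] [0.033 0.031] 22.3
42 px 312.6 250.1 xyz [0.405 0.023 0.044] zmax 0.059 hi [0.405 0.022 0.055] rect [0.405 0.022] [0.008 0.037] 4.3
pen 321 [ 0.36737301 -0.2344877   0.00300168] [ 0.57184571 -0.14291738  0.01467113]
((0.46958208084106445, -0.18867874145507812), (0.08887537568807602, 0.20422886312007904), 89.1195297241211)
```

View pics/wrist0.png

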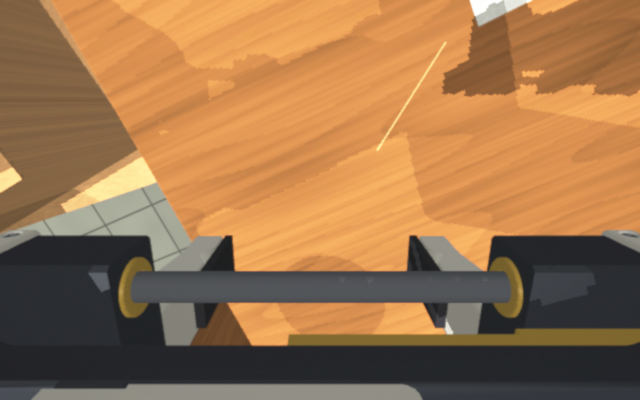

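apply_moves --rows '[{"dp":[0.95,0.59,-0.31],"delta_rot":[0,0,0.35]},{"dp":[0.95,0.59,-0.31],"delta_rot":[0,0,0.35]},{"dp":[0.95,0.59,-0.31],"delta_rot":[0,0,0.35]},{"dp":[0.95,0.59,-0.31],"delta_rot":[0,0,0.35]},{"dp":[0.95,0.59,-0.31],"delta_rot":[0,0,0.35]},{"dp":[0.95,0.59,-0.31],"delta_rot":[0,0,0.35]},{"dp":[0.95,0.59,-0.31],"delta_rot":[0,0,0.35]},{"dp":[0.95,0.59,-0.31],"delta_rot":[0,0,0.35]}]' --jaw -1

```text
t: 1.2
tcp_pos: [0.4596, 0.3432, 0.3303]
orientation: [[0.062, -0.998, -0.0], [-0.998, -0.062, 0.0], [-0.0, 0.0, -1.0]]
contact_force: [-0.7, 0.3, -0.2]
opening: 0.0874
gripper_force: 0.0
```

```bash
python3 - <<'E'
from h import *
o=observe(); print(o['t'],o['tcp_pos'],np.round(o['orientation'],3).tolist(),np.round(o['joints'],2))
s=snap('wrist','w1.png'); w=cloud(s); np.savez('w1.npz',**{k:s[k] for k in s}); print(np.round(-s['t']@s['R'],3))
E
```

```text
1.2 [0.45964301 0.34319075 0.33025005] [[0.062, -0.998, -0.0], [-0.998, -0.062, 0.0], [-0.0, 0.0, -1.0]] [ 0.98  0.15 -0.06 -0.   -1.36 -0.92]
[0.463 0.269 0.478]
```

View pics/w1.png

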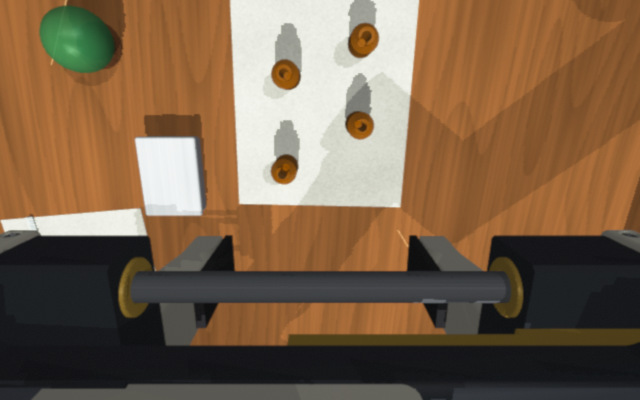

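Wrist view: vials at (286,74), (363,40), (360,124) and (284,168), all upright with open mouths. The gripper bar covers rows below 235.

```bash
cat >> h.py <<'E'
def caps(s,zlo,zhi,ztop,amin=40,roi=None,w=None):
    """blobs with height zlo..zhi; centre of hull ray-cast on ztop"""
    w=cloud(s) if w is None else w; z=w[...,2]; m=((z>zlo)&(z<zhi)); m[232:]=0
    if roi is not None: m&=(w[...,0]>roi[0])&(w[...,0]<roi[1])&(w[...,1]>roi[2])&(w[...,1]<roi[3])
    out=[]
    for c in cv2.findContours(m.astype(np.uint8),cv2.RETR_EXTERNAL,cv2.CHAIN_APPROX_NONE)[0]:
        c=cv2.convexHull(c); a=cv2.contourArea(c)
        if a<amin: continue
        M=cv2.moments(c); u,v=M['m10']/a,M['m01']/a
        P=ray(s,u,v,ztop); out.append((P,np.array([u,v]),a,np.sqrt(4*a/np.pi)*np.linalg.norm(P-(-s['t']@s['R']))/s['f']))
    return out
E
python3 - <<'E'
from h import *
s=dict(np.load('w1.npz')); w=cloud(s)
for v,u in((74,286),(60,160),(150,200),(90,320)): print(w[v,u].round(4))
for zl in(0.05,0.055):
  for P,uv,a,d in caps(s,zl,.075,.06,roi=(.35,.6,.1,.45)): print(P.round(4),uv.round(1),a,d.round(4))
E
```

```text
[0.509  0.2401 0.0092]
[ 0.6746  0.2325 -0.0007]
[0.6226 0.3453 0.0111]
[ 4.639e-01  2.568e-01 -3.000e-04]
[0.505  0.3608 0.06  ] [282.  173.8] 195.0 0.0198
[0.4112 0.2966 0.06  ] [361.8 126.3] 210.5 0.0202
[0.5074 0.2421 0.06  ] [283.1  72.8] 227.5 0.021
[0.4158 0.1972 0.06  ] [366.2  35.7] 266.5 0.023
[0.5053 0.3614 0.06  ] [281.7 174.3] 180.5 0.0191
[0.4109 0.2969 0.06  ] [362.  126.5] 200.5 0.0197
[0.5074 0.2419 0.06  ] [283.1  72.7] 223.5 0.0208
[0.4156 0.1969 0.06  ] [366.4  35.4] 256.5 0.0226
```

apply_moves --rows '[{"dp":[0.19,0.21,0],"delta_rot":[0,0,-0.48]},{"dp":[0.19,0.21,0],"delta_rot":[0,0,-0.48]},{"dp":[0.19,0.21,0],"delta_rot":[0,0,-0.48]},{"dp":[0.19,0.21,0],"delta_rot":[0,0,-0.48]},{"dp":[0.19,0.21,0],"delta_rot":[0,0,-0.48]},{"dp":[0.19,0.21,0],"delta_rot":[0,0,-0.48]},{"dp":[0.19,0.21,0],"delta_rot":[0,0,-0.48]},{"dp":[0.19,0.21,0],"delta_rot":[0,0,-0.48]},{"dp":[0.19,0.21,0],"delta_rot":[0,0,-0.48]},{"dp":[0.19,0.21,0],"delta_rot":[0,0,-0.48]}]'

```text
t: 2.5
tcp_pos: [0.4001, 0.2829, 0.3303]
orientation: [[1.0, -0.004, -0.0], [-0.004, -1.0, -0.0], [-0.0, 0.0, -1.0]]
contact_force: [-0.0, -0.1, -0.1]
opening: 0.088
gripper_force: 0.0
```

```bash
python3 - <<'E'
from h import *
o=observe(); print(o['t'],o['tcp_pos'],np.round(o['orientation'],3).tolist(),np.round(o['joints'],2))
s=snap('wrist','w2.png'); np.savez('w2.npz',**{k:s[k] for k in s}); print(np.round(-s['t']@s['R'],3))
for P,uv,a,d in caps(s,.053,.075,.06,roi=(.35,.6,.1,.45)): print(P.round(4),uv.round(1),a,d.round(4))
E
```

```text
2.5 [0.40011135 0.28286088 0.33030889] [[1.0, -0.004, -0.0], [-0.004, -1.0, -0.0], [-0.0, 0.0, -1.0]] [ 1.02 -0.   -0.23 -0.   -1.35  0.55]
[0.474 0.282 0.478]
[0.4112 0.297  0.06  ] [308.7 152. ] 190.5 0.0193
[0.416 0.197 0.06 ] [390.5 147.8] 196.0 0.0199
[0.5053 0.3611 0.06  ] [251.9  70.6] 231.0 0.0214
[0.5075 0.2419 0.06  ] [355.6  68.1] 236.0 0.0214
```

apply_moves --rows '[{"dp":[0.79,0.74,0],"delta_rot":[0,0,0.48]},{"dp":[0.79,0.74,0],"delta_rot":[0,0,0.48]},{"dp":[0.79,0.74,0],"delta_rot":[0,0,0.48]},{"dp":[0.79,0.74,0],"delta_rot":[0,0,0.48]},{"dp":[0.79,0.74,0],"delta_rot":[0,0,0.48]},{"dp":[0.79,0.74,0],"delta_rot":[0,0,0.48]},{"dp":[0.79,0.74,0],"delta_rot":[0,0,0.48]},{"dp":[0.79,0.74,0],"delta_rot":[0,0,0.48]},{"dp":[0.79,0.74,0],"delta_rot":[0,0,0.48]},{"dp":[0.79,0.74,0],"delta_rot":[0,0,0.48]}]'

```text
t: 3.8
tcp_pos: [0.6371, 0.0603, 0.3305]
orientation: [[0.065, -0.998, -0.0], [-0.998, -0.065, 0.0], [-0.0, 0.0, -1.0]]
contact_force: [0.2, 0.6, -0.1]
opening: 0.0875
gripper_force: 0.0
```

```bash
python3 - <<'E'
from h import *
o=observe(); print(o['t'],o['tcp_pos'],np.round(o['orientation'],3).tolist(),np.round(o['joints'],2))
s=snap('wrist','w3.png'); np.savez('w3.npz',**{k:s[k] for k in s}); w=cloud(s); z=w[...,2]
m=(w[...,0]>.59)&(w[...,0]<.69)&(abs(w[...,1]+.01)<.13)&(z>.040)&(z<.052)
m[232:]=0
p=w[m]; r=cv2.minAreaRect(p[:,:2].astype(np.float32)); print(len(p),p[:,2].mean(),r)
# holes inside top face
mm=m.astype(np.uint8); cs,h=cv2.findContours(mm,cv2.RETR_CCOMP,cv2.CHAIN_APPROX_NONE)
for c,hh in zip(cs,h[0]):
    a=cv2.contourArea(c)
    if hh[3]>=0 and a>200:
        pts=np.array([ray(s,u,v,.046)[:2] for u,v in c[:,0]],np.float32)
        (e,ax,_)=cv2.fitEllipse(pts); print(np.round(e,4),np.round(ax,4),a)
E
```

```text
3.8 [0.63710278 0.06028529 0.3304733 ] [[0.065, -0.998, -0.0], [-0.998, -0.065, 0.0], [-0.0, 0.0, -1.0]] [ 0.4   0.26  0.08 -0.   -1.39 -0.33]
6633 0.046332438917604295 ((0.6358829140663147, -0.00801890343427658), (0.060100894421339035, 0.2294866144657135), 3.6410226821899414)
[0.6311 0.0683] [0.0379 0.0382] 680.0
[0.6344 0.017 ] [0.0382 0.0387] 766.0
[ 0.6376 -0.0343] [0.0383 0.0386] 848.0
[ 0.6409 -0.0857] [0.0378 0.0384] 925.5
```

View pics/w3.png

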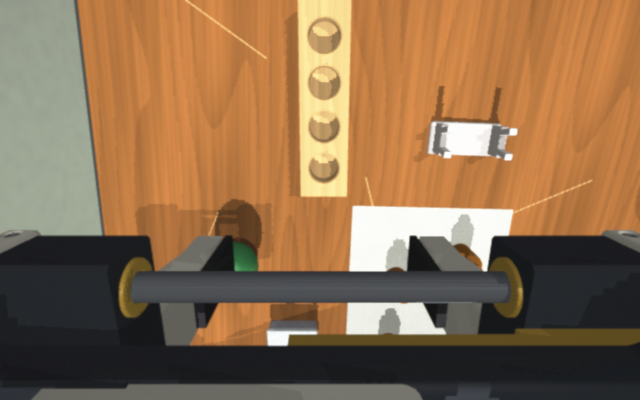

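Stand seen with bores at (323,35), (323,82), (323,126) and (323,166). The rest is at (472,139).

```bash
cat >> h.py <<'E'
V={'A':(.4112,.2968),'B':(.4158,.197),'C':(.5052,.3612),'D':(.5074,.242)}
BO=[(.6311,.0692),(.6344,.0172),(.6377,-.0347),(.6410,-.0866)]
def plan(pts,yaw=None,start=None):
    """units for targets (x,y,z) relative to present pose"""
    o=observe(); R=np.array(o['orientation']); p=np.array(o['tcp_pos']) if start is None else np.array(start)
    y=np.arctan2(R[1,0],R[0,0])
    if yaw is not None: print('rot z',round(-((np.radians(yaw)-y+np.pi)%(2*np.pi)-np.pi)/np.pi,3))
    for q in pts: print(q,'->',np.round(R.T@(np.array(q)-p)/.3,3).tolist(),'rows',round(np.linalg.norm(np.array(q)-p)/.0625,1))
E
python3 - <<'E'
from h import *
d=V['D'];print('1');plan([(*d,.14),(*d,.038)],yaw=-86.36)
print('2');s=(*d,.038);b=BO[3];plan([(*d,.185),(*b,.185),(*b,.07),(*b,.06)],start=s)
E
```

```text
1
rot z 0.0
(0.5074, 0.242, 0.14) -> [-0.632, 0.392, 0.635] rows 4.7
(0.5074, 0.242, 0.038) -> [-0.632, 0.392, 0.975] rows 5.9
2
(0.5074, 0.242, 0.185) -> [0.0, 0.0, -0.49] rows 2.4
(0.641, -0.0866, 0.185) -> [1.122, -0.374, -0.49] rows 6.1
(0.641, -0.0866, 0.07) -> [1.122, -0.374, -0.107] rows 5.7
(0.641, -0.0866, 0.06) -> [1.122, -0.374, -0.073] rows 5.7
```

apply_moves --rows '[{"dp":[-0.632,0.392,0.5]},{"dp":[-0.632,0.392,0.5]},{"dp":[-0.632,0.392,0.5]},{"dp":[-0.632,0.392,0.5]},{"dp":[-0.632,0.392,0.635]},{"dp":[-0.632,0.392,0.635]},{"dp":[-0.632,0.392,0.8]},{"dp":[-0.632,0.392,0.975]},{"dp":[-0.632,0.392,0.975]}]' --jaw -1

```text
invalid input at $.rows[0]: expected keys dp, delta_rot
```

apply_moves --rows '[{"dp":[0,0,0]},{"dp":[0,0,0]},{"dp":[0,0,0]},{"dp":[0,0,0]}]' --jaw 1

```text
invalid input at $.rows[0]: expected keys dp, delta_rot
```

apply_moves --rows '[{"dp":[-0.632,0.392,0.5],"delta_rot":[0,0,0]},{"dp":[-0.632,0.392,0.5],"delta_rot":[0,0,0]},{"dp":[-0.632,0.392,0.5],"delta_rot":[0,0,0]},{"dp":[-0.632,0.392,0.5],"delta_rot":[0,0,0]},{"dp":[-0.632,0.392,0.635],"delta_rot":[0,0,0]},{"dp":[-0.632,0.392,0.635],"delta_rot":[0,0,0]},{"dp":[-0.632,0.392,0.8],"delta_rot":[0,0,0]},{"dp":[-0.632,0.392,0.975],"delta_rot":[0,0,0]},{"dp":[-0.632,0.392,0.975],"delta_rot":[0,0,0]}]' --jaw -1

```text
t: 4.97
tcp_pos: [0.5074, 0.2404, 0.0365]
orientation: [[0.061, -0.998, -0.004], [-0.998, -0.061, -0.004], [0.004, 0.004, -1.0]]
contact_force: [0.2, -0.0, 0.5]
opening: 0.0876
gripper_force: 0.0
```

apply_moves --rows '[{"dp":[0,0,0],"delta_rot":[0,0,0]},{"dp":[0,0,0],"delta_rot":[0,0,0]},{"dp":[0,0,0],"delta_rot":[0,0,0]},{"dp":[0,0,0],"delta_rot":[0,0,0]}]' --jaw 1

```text
t: 5.48
tcp_pos: [0.5084, 0.2424, 0.039]
orientation: [[0.062, -0.998, 0.001], [-0.998, -0.062, 0.001], [-0.001, -0.001, -1.0]]
contact_force: [0.1, 0.3, -0.4]
opening: 0.0531
gripper_force: 0.0
```

apply_moves --rows '[{"dp":[0,0,0],"delta_rot":[0,0,0]},{"dp":[0,0,0],"delta_rot":[0,0,0]},{"dp":[0,0,0],"delta_rot":[0,0,0]},{"dp":[0,0,0],"delta_rot":[0,0,0]}]'

```text
t: 5.98
tcp_pos: [0.5081, 0.2422, 0.0381]
orientation: [[0.062, -0.998, 0.0], [-0.998, -0.062, -0.0], [0.0, -0.0, -1.0]]
contact_force: [-0.7, -0.1, 2.1]
opening: 0.0341
gripper_force: 30.0
```

```bash
python3 - <<'E'
from h import *
o=observe();print(o['tcp_pos'],o['opening'],o['gripper_force'])
s=o['tcp_pos'];b=BO[3];d=s[:2]
plan([(*d,.185),((b[0]+d[0])/2,(b[1]+d[1])/2,.185),(*b,.185)])
E
```

```text
[0.50813499 0.24218176 0.03814366] 0.034057960780850355 30.000360533595085
(np.float64(0.5081349919472976), np.float64(0.24218176178601739), 0.185) -> [0.0, -0.0, -0.49] rows 2.3
(np.float64(0.5745674959736489), np.float64(0.0777908808930087), 0.185) -> [0.561, -0.187, -0.49] rows 3.7
(0.641, -0.0866, 0.185) -> [1.121, -0.375, -0.489] rows 6.1
```

Gripped the body at 34 mm. Now lift and carry.

apply_moves --rows '[{"dp":[0,0,-0.15],"delta_rot":[0,0,0]},{"dp":[0,0,-0.35],"delta_rot":[0,0,0]},{"dp":[0,0,-0.49],"delta_rot":[0,0,0]},{"dp":[0.2,-0.067,-0.49],"delta_rot":[0,0,0]},{"dp":[0.4,-0.13,-0.49],"delta_rot":[0,0,0]},{"dp":[0.6,-0.2,-0.49],"delta_rot":[0,0,0]},{"dp":[0.8,-0.267,-0.49],"delta_rot":[0,0,0]},{"dp":[0.9,-0.3,-0.49],"delta_rot":[0,0,0]},{"dp":[0.9,-0.3,-0.49],"delta_rot":[0,0,0]}]'

```text
t: 7.1
tcp_pos: [0.6146, -0.0244, 0.184]
orientation: [[0.058, -0.998, -0.002], [-0.998, -0.058, -0.0], [0.0, 0.002, -1.0]]
contact_force: [-0.2, 0.7, -1.5]
opening: 0.034
gripper_force: 30.0
```

```bash
python3 - <<'E'
from h import *
o=observe();print(o['t'],o['tcp_pos'],o['opening'],o['gripper_force'])
b=BO[3]
plan([(*b,.185),(*b,.08),(*b,.06)])
s=snap('scene','s1.png')
i=cv2.imread('pics/s1.png'); w=snap('wrist','w4.png'); j=cv2.imread('pics/w4.png')
cv2.imwrite('pics/c1.png',np.hstack([i[80:380,150:550],j[:300,120:520]]))
E
```

```text
7.1 [ 0.61462688 -0.02436916  0.18404829] 0.033963603324197296 29.999211598187685
(0.641, -0.0866, 0.185) -> [0.212, -0.076, -0.003] rows 1.1
(0.641, -0.0866, 0.08) -> [0.212, -0.076, 0.347] rows 2.0
(0.641, -0.0866, 0.06) -> [0.212, -0.076, 0.413] rows 2.3
```

View pics/c1.png

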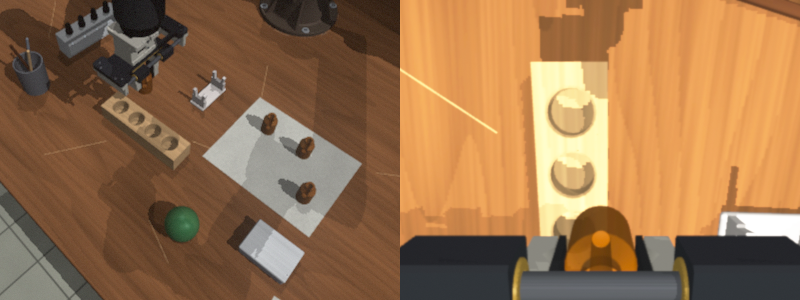

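apply_moves --rows '[{"dp":[0.12,-0.04,0],"delta_rot":[0,0,0]},{"dp":[0.221,-0.074,0],"delta_rot":[0,0,0]},{"dp":[0.221,-0.074,0],"delta_rot":[0,0,0]},{"dp":[0.221,-0.074,0.1],"delta_rot":[0,0,0]},{"dp":[0.221,-0.074,0.25],"delta_rot":[0,0,0]},{"dp":[0.221,-0.074,0.32],"delta_rot":[0,0,0]},{"dp":[0.221,-0.074,0.36],"delta_rot":[0,0,0]},{"dp":[0.221,-0.074,0.39],"delta_rot":[0,0,0]},{"dp":[0.221,-0.074,0.417],"delta_rot":[0,0,0]},{"dp":[0.221,-0.074,0.417],"delta_rot":[0,0,0]}]'

```text
t: 8.45
tcp_pos: [0.6433, -0.0857, 0.0617]
orientation: [[0.063, -0.998, 0.006], [-0.998, -0.063, -0.0], [0.001, -0.006, -1.0]]
contact_force: [4.9, -2.5, -0.1]
opening: 0.0349
gripper_force: 29.2
```

apply_moves --rows '[{"dp":[0,0,0],"delta_rot":[0,0,0]},{"dp":[0,0,0],"delta_rot":[0,0,0]}]'

```text
t: 8.7
tcp_pos: [0.6434, -0.0855, 0.0617]
orientation: [[0.064, -0.998, 0.006], [-0.998, -0.064, -0.0], [0.001, -0.006, -1.0]]
contact_force: [4.8, -3.5, 0.1]
opening: 0.0349
gripper_force: 29.2
```

```bash
python3 - <<'E'
from h import *
o=observe();print(o['tcp_pos'],o['contact_force'],o['moment'],o['opening'])
s=snap('wrist','w5.png'); t=snap('scene','s2.png')
a=cv2.imread('pics/w5.png')[:300,120:520];b=cv2.resize(cv2.imread('pics/s2.png')[120:270,200:400],(400,300))
cv2.imwrite('pics/c2.png',np.hstack([b,a]))
w=cloud(s);z=w[...,2];m=((z>.040)&(z<.052)&(w[...,0]>.58)&(w[...,0]<.70));m[232:]=0
r=cv2.minAreaRect(w[m][:,:2].astype(np.float32));print(r)
E
```

```text
[ 0.64335078 -0.08553268  0.06172475] [ 4.84412431 -3.45433452  0.06714898] [-1.35933096 -2.0261637   0.02931667] 0.034861067979258704
((0.6427551507949829, -0.10954101383686066), (0.06014685332775116, 0.03090757504105568), 3.56842303276062)
```

View pics/c2.png

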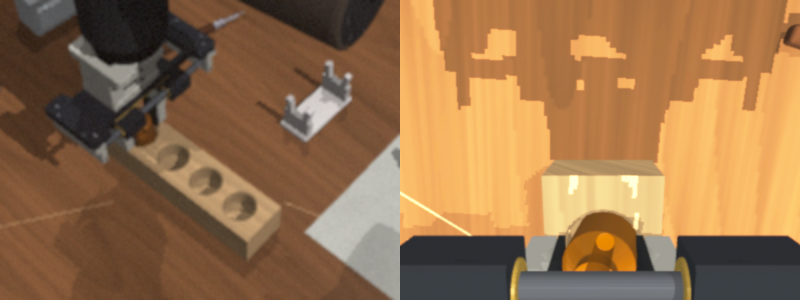

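```bash
python3 - <<'E'
from h import *
s=snap('wrist'); w=cloud(s)
for v in range(205,272,5):
    r=w[v,400:560]; k=(r[:,2]>.05)&(r[:,2]<.11)&(abs(r[:,1]+.0857)<.025)&(abs(r[:,0]-.642)<.03)
    if k.sum()>4: q=r[k]; print(v,k.sum(),'x',q[:,0].min().round(4),q[:,0].max().round(4),'mid',((q[:,0].min()+q[:,0].max())/2).round(4),'y',q[:,1].max().round(4),q[:,1].min().round(4),'z',q[:,2].max().round(4),q[:,2].min().round(4))
E
python3 - <<'E'
from h import *
s=snap('wrist'); w=cloud(s)
for v in range(205,272,4):
    r=w[v,270:370]; k=(r[:,2]>.049)&(r[:,2]<.12)&(abs(r[:,1]+.0857)<.03)
    if k.sum()>4: q=r[k]; u=np.nonzero(k)[0]+270; print(v,k.sum(),u.min(),u.max(),'x',q[:,0].min().round(4),q[:,0].max().round(4),'y',q[:,1].max().round(4),q[:,1].min().round(4),'z',q[:,2].max().round(4),q[:,2].min().round(4))
E
```

```text
221 31 307 337 x 0.6353 0.65 y -0.1015 -0.1043 z 0.0555 0.0492
225 42 302 344 x 0.6316 0.6523 y -0.0999 -0.1044 z 0.0614 0.0501
229 52 297 348 x 0.6294 0.6548 y -0.097 -0.1049 z 0.0679 0.0495
233 58 295 352 x 0.6271 0.6553 y -0.0965 -0.1044 z 0.0709 0.0491
237 90 270 369 x 0.6197 0.6671 y -0.0933 -0.1031 z 0.0723 0.0514
241 96 270 369 x 0.6204 0.6663 y -0.0911 -0.1015 z 0.0731 0.051
245 98 270 369 x 0.621 0.6657 y -0.0901 -0.1004 z 0.0746 0.054
249 100 270 369 x 0.6212 0.6651 y -0.09 -0.0991 z 0.0762 0.0548
253 100 270 369 x 0.6211 0.6651 y -0.0899 -0.0982 z 0.0781 0.058
257 100 270 369 x 0.6221 0.6651 y -0.0881 -0.0975 z 0.0807 0.0588
261 100 270 369 x 0.6225 0.6637 y -0.0862 -0.099 z 0.0877 0.0592
265 100 270 369 x 0.623 0.6631 y -0.0844 -0.098 z 0.0884 0.0597
269 99 270 369 x 0.6234 0.6627 y -0.0802 -0.0967 z 0.0888 0.0559
```

apply_moves --rows '[{"dp":[0,0,0],"delta_rot":[0,0,0]},{"dp":[0,0,0],"delta_rot":[0,0,0]},{"dp":[0,0,0],"delta_rot":[0,0,0]},{"dp":[0,0,0],"delta_rot":[0,0,0]}]' --jaw 0

```text
t: 9.4
tcp_pos: [0.6406, -0.0865, 0.0599]
orientation: [[0.062, -0.998, -0.0], [-0.998, -0.062, 0.0], [-0.0, 0.0, -1.0]]
contact_force: [0.3, -0.1, 1.1]
opening: 0.0441
gripper_force: 0.0
```

```bash
python3 - <<'E'
from h import *
o=observe(); print(o['tcp_pos'],o['contact_force'],o['opening'])
s=snap('wrist','w6.png'); w=cloud(s)
for v in range(215,272,6):
    r=w[v,285:355]; k=(r[:,2]>.049)&(r[:,2]<.12)&(abs(r[:,1]+.0857)<.03)
    if k.sum()>4: q=r[k]; u=np.nonzero(k)[0]+285; print(v,k.sum(),u.min(),u.max(),'x',q[:,0].min().round(4),q[:,0].max().round(4),'y',q[:,1].max().round(4),q[:,1].min().round(4),'z',q[:,2].max().round(4),q[:,2].min().round(4))
E
```

```text
[ 0.64057669 -0.08645755  0.05990596] [ 0.3386725  -0.11863484  1.1391066 ] 0.04413272222168771
227 37 300 336 x 0.6327 0.6504 y -0.0999 -0.1035 z 0.0574 0.0495
233 53 292 344 x 0.6284 0.6542 y -0.0963 -0.1033 z 0.0641 0.0491
239 60 289 348 x 0.6262 0.6553 y -0.0944 -0.1014 z 0.0666 0.0494
245 65 286 350 x 0.6255 0.6567 y -0.0909 -0.0994 z 0.0682 0.0519
251 68 285 352 x 0.6245 0.6563 y -0.0916 -0.0971 z 0.0699 0.0562
257 69 285 353 x 0.6247 0.656 y -0.0903 -0.0952 z 0.072 0.063
263 70 285 354 x 0.624 0.6558 y -0.0878 -0.0956 z 0.0786 0.0633
269 69 285 353 x 0.6243 0.6557 y -0.0841 -0.0953 z 0.0828 0.0636
```

apply_moves --rows '[{"dp":[0,0,-0.2],"delta_rot":[0,0,0]},{"dp":[0,0,-0.333],"delta_rot":[0,0,0]},{"dp":[-0.165,0.115,-0.333],"delta_rot":[0,0,0]},{"dp":[-0.33,0.23,-0.333],"delta_rot":[0,0,0]},{"dp":[-0.495,0.345,-0.333],"delta_rot":[0,0,0]},{"dp":[-0.66,0.46,-0.333],"delta_rot":[0,0,0]},{"dp":[-0.825,0.575,-0.333],"delta_rot":[0,0,0]},{"dp":[-0.99,0.69,-0.333],"delta_rot":[0,0,0]},{"dp":[-0.99,0.69,-0.333],"delta_rot":[0,0,0]},{"dp":[-0.99,0.69,-0.333],"delta_rot":[0,0,0]}]' --jaw -1

```text
t: 10.7
tcp_pos: [0.4158, 0.1973, 0.1601]
orientation: [[0.063, -0.998, 0.0], [-0.998, -0.063, 0.0], [-0.0, -0.0, -1.0]]
contact_force: [0.8, -0.3, -0.9]
opening: 0.0879
gripper_force: 0.0
```

```bash
cat > chk.py <<'E'
from h import *
o=observe(); print(o['t'],o['tcp_pos'].round(4),o['opening'].__round__(4))
s=snap('top')
for r in caps(s,.045,.1,.06,amin=4,roi=(.35,.62,.1,.5)): print('top',(r[0][:2]+[-.002,.0026]).round(4),r[2])
s=snap('wrist')
for r in caps(s,.053,.075,.06,amin=80,roi=(.3,.6,.1,.5)): print('wr',r[0].round(4),r[3].round(4),r[1].round())
E
python3 chk.py; python3 - <<'E'
from h import *
plan([(*V['B'],.16),(*V['B'],.038)],yaw=-86.36)
E
```

```text
10.7 [0.4158 0.1973 0.1601] 0.0879
top [0.5042 0.3581] 58.5
wr [0.4157 0.1963 0.06  ] 0.0194 [319. 201.]
rot z -0.001
(0.4158, 0.197, 0.16) -> [-0.002, 0.002, -0.001] rows 0.0
(0.4158, 0.197, 0.038) -> [-0.002, 0.002, 0.406] rows 1.9
```

apply_moves --rows '[{"dp":[0,0,0.2],"delta_rot":[0,0,0]},{"dp":[0,0,0.33],"delta_rot":[0,0,0]},{"dp":[0,0,0.407],"delta_rot":[0,0,0]},{"dp":[0,0,0.407],"delta_rot":[0,0,0]},{"dp":[0,0,0.407],"delta_rot":[0,0,0]}]'

```text
t: 11.42
tcp_pos: [0.4168, 0.1968, 0.0384]
orientation: [[0.06, -0.998, 0.001], [-0.998, -0.06, 0.0], [-0.0, -0.001, -1.0]]
contact_force: [-0.4, -0.4, 0.0]
opening: 0.0877
gripper_force: 0.0
```

apply_moves --rows '[{"dp":[0,0,0],"delta_rot":[0,0,0]},{"dp":[0,0,0],"delta_rot":[0,0,0]},{"dp":[0,0,0],"delta_rot":[0,0,0]},{"dp":[0,0,0],"delta_rot":[0,0,0]},{"dp":[0,0,0],"delta_rot":[0,0,0]},{"dp":[0,0,0],"delta_rot":[0,0,0]},{"dp":[0,0,0],"delta_rot":[0,0,0]},{"dp":[0,0,0],"delta_rot":[0,0,0]},{"dp":[0,0,-0.15],"delta_rot":[0,0,0]},{"dp":[0,0,-0.35],"delta_rot":[0,0,0]},{"dp":[0,0,-0.49],"delta_rot":[0,0,0]}]' --jaw 1

```text
t: 12.8
tcp_pos: [0.4161, 0.1972, 0.1872]
orientation: [[0.062, -0.998, 0.001], [-0.998, -0.062, 0.001], [-0.001, -0.001, -1.0]]
contact_force: [-0.2, 0.6, -0.3]
opening: 0.0332
gripper_force: 30.0
```

apply_moves --rows '[{"dp":[0.15,-0.125,0],"delta_rot":[0,0,0]},{"dp":[0.3,-0.25,0],"delta_rot":[0,0,0]},{"dp":[0.45,-0.38,0],"delta_rot":[0,0,0]},{"dp":[0.6,-0.507,0],"delta_rot":[0,0,0]},{"dp":[0.75,-0.633,0],"delta_rot":[0,0,0]},{"dp":[0.817,-0.69,0],"delta_rot":[0,0,0]},{"dp":[0.817,-0.69,0],"delta_rot":[0,0,0]},{"dp":[0.817,-0.69,0],"delta_rot":[0,0,0]},{"dp":[0.817,-0.69,0],"delta_rot":[0,0,0]}]'

```text
t: 13.92
tcp_pos: [0.637, -0.0341, 0.185]
orientation: [[0.062, -0.998, -0.0], [-0.998, -0.062, 0.0], [-0.0, -0.0, -1.0]]
contact_force: [0.8, -0.7, 0.1]
opening: 0.0331
gripper_force: 30.0
```

```bash
python3 chk.py; python3 - <<'E'
from h import *
plan([(*BO[2],.185),(*BO[2],.06)],yaw=-86.36)
s=snap('wrist','w7.png'); w=cloud(s); z=w[...,2]
m=(w[...,0]>.58)&(w[...,0]<.7)&(z>.04)&(z<.052);m[232:]=0
cs,h=cv2.findContours(m.astype(np.uint8),cv2.RETR_CCOMP,cv2.CHAIN_APPROX_NONE)
for c,hh in zip(cs,h[0]):
    if hh[3]>=0 and cv2.contourArea(c)>200:
        e=cv2.fitEllipse(np.array([ray(s,u,v,.046)[:2] for u,v in c[:,0]],np.float32)); print(np.round(e[0],4),np.round(e[1],4))
for v in range(215,272,8):
    r=w[v,270:370]; k=(r[:,2]>.12)&(r[:,2]<.25); q=r[k]
    if k.sum()>4: print(v,q.min(0).round(4),q.max(0).round(4))
E
```

```text
13.925 [ 0.637  -0.0341  0.185 ] 0.0331
top [0.5039 0.3578] 63.5
rot z -0.0
(0.6377, -0.0347, 0.185) -> [0.002, -0.001, 0.001] rows 0.0
(0.6377, -0.0347, 0.06) -> [0.002, -0.001, 0.417] rows 2.0
[ 0.6408 -0.0861] [0.0379 0.0398]
215 [ 0.6241 -0.052   0.1501] [ 0.6495 -0.0451  0.1681]
223 [ 0.6208 -0.0519  0.1494] [ 0.652  -0.0406  0.1797]
231 [ 0.6206 -0.0523  0.1612] [ 0.6522 -0.04    0.1905]
239 [ 0.614  -0.0494  0.1667] [ 0.6606 -0.0372  0.1931]
247 [ 0.6153 -0.0468  0.1761] [ 0.6593 -0.0369  0.1952]
255 [ 0.6152 -0.0456  0.1863] [ 0.6589 -0.0377  0.1987]
263 [ 0.6169 -0.0455  0.1901] [ 0.6584 -0.0353  0.2079]
```

apply_moves --rows '[{"dp":[0.001,-0.001,0.12],"delta_rot":[0,0,0]},{"dp":[0.001,-0.001,0.24],"delta_rot":[0,0,0]},{"dp":[0.001,-0.001,0.28],"delta_rot":[0,0,0]},{"dp":[0.001,-0.001,0.31],"delta_rot":[0,0,0]},{"dp":[0.001,-0.001,0.34],"delta_rot":[0,0,0]},{"dp":[0.001,-0.001,0.37],"delta_rot":[0,0,0]},{"dp":[0.001,-0.001,0.4],"delta_rot":[0,0,0]},{"dp":[0.001,-0.001,0.417],"delta_rot":[0,0,0]},{"dp":[0.001,-0.001,0.417],"delta_rot":[0,0,0]}]'

```text
t: 15.2
tcp_pos: [0.638, -0.035, 0.0594]
orientation: [[0.061, -0.998, -0.0], [-0.998, -0.061, 0.0], [-0.0, 0.0, -1.0]]
contact_force: [-0.3, 1.5, -2.8]
opening: 0.0329
gripper_force: 30.0
```

apply_moves --rows '[{"dp":[0,0,0],"delta_rot":[0,0,0]},{"dp":[0,0,0],"delta_rot":[0,0,0]},{"dp":[0,0,0],"delta_rot":[0,0,0]},{"dp":[0,0,-0.15],"delta_rot":[0,0,0]},{"dp":[0,0,-0.333],"delta_rot":[0,0,0]},{"dp":[-0.2,0.12,-0.333],"delta_rot":[0,0,0]},{"dp":[-0.37,0.22,-0.333],"delta_rot":[0,0,0]},{"dp":[-0.54,0.322,-0.333],"delta_rot":[0,0,0]},{"dp":[-0.72,0.43,-0.333],"delta_rot":[0,0,0]},{"dp":[-0.9,0.536,-0.333],"delta_rot":[0,0,0]}]' --jaw 0

```text
t: 16.45
tcp_pos: [0.4606, 0.2244, 0.16]
orientation: [[0.061, -0.998, 0.001], [-0.998, -0.061, 0.001], [-0.001, -0.001, -1.0]]
contact_force: [1.5, 1.5, 0.6]
opening: 0.044
gripper_force: 0.0
```

apply_moves --rows '[{"dp":[-0.15,0.09,0],"delta_rot":[0,0,0]},{"dp":[-0.25,0.149,0],"delta_rot":[0,0,0]},{"dp":[-0.25,0.149,0],"delta_rot":[0,0,0]},{"dp":[-0.25,0.149,0],"delta_rot":[0,0,0]}]' --jaw -1

```text
t: 16.95
tcp_pos: [0.4125, 0.295, 0.1597]
orientation: [[0.062, -0.998, 0.0], [-0.998, -0.062, -0.0], [0.0, -0.0, -1.0]]
contact_force: [0.3, -0.5, -0.5]
opening: 0.0784
gripper_force: 0.0
```

```bash
python3 chk.py; python3 - <<'E'
from h import *
plan([(*V['A'],.16),(*V['A'],.038)],yaw=-86.36)
s=snap('scene')
for r in caps(s,.072,.09,.081,amin=10,roi=(.6,.69,-.12,.1)): print('stand',r[0].round(4),r[3].round(4))
for r in caps(s,.05,.07,.06,amin=10,roi=(.35,.58,.15,.5)): print('mat',r[0].round(4),r[3].round(4))
E
```

```text
16.95 [0.4125 0.295  0.1597] 0.0784
wr [0.4112 0.2965 0.06  ] 0.0193 [321. 204.]
rot z -0.001
(0.4112, 0.2968, 0.16) -> [-0.008, 0.005, -0.001] rows 0.0
(0.4112, 0.2968, 0.038) -> [-0.008, 0.005, 0.405] rows 1.9
stand [ 0.6403 -0.0308  0.081 ] 0.0198
stand [ 0.6432 -0.0805  0.081 ] 0.0207
mat [0.4158 0.2994 0.06  ] 0.0223
```

apply_moves --rows '[{"dp":[-0.004,0.002,0.2],"delta_rot":[0,0,0]},{"dp":[-0.004,0.002,0.33],"delta_rot":[0,0,0]},{"dp":[-0.004,0.002,0.406],"delta_rot":[0,0,0]},{"dp":[-0.004,0.002,0.406],"delta_rot":[0,0,0]},{"dp":[-0.004,0.002,0.406],"delta_rot":[0,0,0]}]'

```text
t: 17.73
tcp_pos: [0.4126, 0.2965, 0.0386]
orientation: [[0.061, -0.998, 0.001], [-0.998, -0.061, 0.001], [-0.001, -0.001, -1.0]]
contact_force: [0.1, 0.1, 0.7]
opening: 0.0873
gripper_force: 0.0
```

apply_moves --rows '[{"dp":[0,0,0],"delta_rot":[0,0,0]},{"dp":[0,0,0],"delta_rot":[0,0,0]},{"dp":[0,0,0],"delta_rot":[0,0,0]},{"dp":[0,0,0],"delta_rot":[0,0,0]},{"dp":[0,0,0],"delta_rot":[0,0,0]},{"dp":[0,0,0],"delta_rot":[0,0,0]},{"dp":[0,0,0],"delta_rot":[0,0,0]},{"dp":[0,0,0],"delta_rot":[0,0,0]}]' --jaw 1

```text
t: 18.73
tcp_pos: [0.4119, 0.2963, 0.0377]
orientation: [[0.061, -0.998, -0.0], [-0.998, -0.061, -0.0], [0.0, 0.0, -1.0]]
contact_force: [0.1, 0.5, 0.2]
opening: 0.0332
gripper_force: 30.0
```

```bash
python3 - <<'E'
from h import *
o=observe();print(o['tcp_pos'],o['opening'],o['gripper_force'])
d=o['tcp_pos'][:2]
plan([(*d,.185),(*BO[1],.185)])
E
```

```text
[0.41187236 0.2963065  0.03772778] 0.03324983503269925 29.999624281190336
(np.float64(0.411872355910006), np.float64(0.29630649776141804), 0.185) -> [0.0, 0.0, -0.491] rows 2.4
(0.6344, 0.0172, 0.185) -> [0.974, -0.683, -0.491] rows 6.2
```

apply_moves --rows '[{"dp":[0,0,-0.15],"delta_rot":[0,0,0]},{"dp":[0,0,-0.35],"delta_rot":[0,0,0]},{"dp":[0,0,-0.49],"delta_rot":[0,0,0]},{"dp":[0.16,-0.113,-0.49],"delta_rot":[0,0,0]},{"dp":[0.32,-0.226,-0.49],"delta_rot":[0,0,0]},{"dp":[0.48,-0.34,-0.49],"delta_rot":[0,0,0]},{"dp":[0.64,-0.45,-0.49],"delta_rot":[0,0,0]},{"dp":[0.8,-0.56,-0.49],"delta_rot":[0,0,0]},{"dp":[0.974,-0.683,-0.49],"delta_rot":[0,0,0]},{"dp":[0.974,-0.683,-0.49],"delta_rot":[0,0,0]},{"dp":[0.974,-0.683,-0.49],"delta_rot":[0,0,0]},{"dp":[0.974,-0.683,-0.49],"delta_rot":[0,0,0]}]'

```text
t: 20.23
tcp_pos: [0.6338, 0.0181, 0.1848]
orientation: [[0.062, -0.998, -0.0], [-0.998, -0.062, 0.0], [-0.0, 0.0, -1.0]]
contact_force: [-0.1, 0.7, -0.7]
opening: 0.0336
gripper_force: 30.0
```

```bash
cat > held.py <<'E'
from h import *
import sys
b=BO[int(sys.argv[1])]
o=observe();print(o['t'],o['tcp_pos'].round(4),o['opening'])
plan([(*b,.185),(*b,.06)],yaw=-86.36)
s=snap('wrist'); w=cloud(s)
for v in range(215,240,8):
    r=w[v,270:370]; k=(r[:,2]>.12)&(r[:,2]<.25); q=r[k]
    if k.sum()>4: print(v,q.min(0).round(4),q.max(0).round(4))
E
python3 held.py 1
```

```text
20.225 [0.6338 0.0181 0.1848] 0.03355402862647405
rot z -0.0
(0.6344, 0.0172, 0.185) -> [0.003, -0.002, -0.001] rows 0.0
(0.6344, 0.0172, 0.06) -> [0.003, -0.002, 0.416] rows 2.0
215 [0.6217 0.0015 0.1483] [0.6449 0.0075 0.1636]
223 [0.618  0.0015 0.1495] [0.6481 0.0121 0.1753]
231 [0.6177 0.0015 0.1599] [0.6483 0.0129 0.1861]
239 [0.6106 0.0029 0.1701] [0.657  0.013  0.1918]
```

apply_moves --rows '[{"dp":[0.003,-0.003,0.12],"delta_rot":[0,0,0]},{"dp":[0.003,-0.003,0.24],"delta_rot":[0,0,0]},{"dp":[0.003,-0.003,0.28],"delta_rot":[0,0,0]},{"dp":[0.003,-0.003,0.31],"delta_rot":[0,0,0]},{"dp":[0.003,-0.003,0.34],"delta_rot":[0,0,0]},{"dp":[0.003,-0.003,0.37],"delta_rot":[0,0,0]},{"dp":[0.003,-0.003,0.4],"delta_rot":[0,0,0]},{"dp":[0.003,-0.003,0.416],"delta_rot":[0,0,0]},{"dp":[0.003,-0.003,0.416],"delta_rot":[0,0,0]}]'

```text
t: 21.4
tcp_pos: [0.6351, 0.0163, 0.0596]
orientation: [[0.061, -0.998, -0.001], [-0.998, -0.061, -0.0], [0.0, 0.001, -1.0]]
contact_force: [-0.3, 0.4, -0.6]
opening: 0.0335
gripper_force: 30.0
```

apply_moves --rows '[{"dp":[0,0,0],"delta_rot":[0,0,0]},{"dp":[0,0,0],"delta_rot":[0,0,0]},{"dp":[0,0,0],"delta_rot":[0,0,0]},{"dp":[0,0,-0.15],"delta_rot":[0,0,0]},{"dp":[0,0,-0.333],"delta_rot":[0,0,0]},{"dp":[-0.2,0.06,-0.333],"delta_rot":[0,0,0]},{"dp":[-0.37,0.11,-0.333],"delta_rot":[0,0,0]},{"dp":[-0.54,0.165,-0.333],"delta_rot":[0,0,0]},{"dp":[-0.72,0.22,-0.333],"delta_rot":[0,0,0]},{"dp":[-0.9,0.275,-0.333],"delta_rot":[0,0,0]}]' --jaw 0

```text
t: 22.65
tcp_pos: [0.5356, 0.2825, 0.1603]
orientation: [[0.061, -0.998, 0.001], [-0.998, -0.061, 0.001], [-0.0, -0.001, -1.0]]
contact_force: [0.6, -0.2, -0.3]
opening: 0.0434
gripper_force: 0.0
```

apply_moves --rows '[{"dp":[-0.15,0.046,0],"delta_rot":[0,0,0]},{"dp":[-0.274,0.084,0],"delta_rot":[0,0,0]},{"dp":[-0.274,0.084,0],"delta_rot":[0,0,0]},{"dp":[-0.274,0.084,0],"delta_rot":[0,0,0]},{"dp":[-0.274,0.084,0],"delta_rot":[0,0,0]}]' --jaw -1

```text
t: 23.28
tcp_pos: [0.5065, 0.3605, 0.16]
orientation: [[0.06, -0.998, -0.0], [-0.998, -0.06, -0.0], [0.0, 0.0, -1.0]]
contact_force: [-1.0, 0.0, 0.3]
opening: 0.0857
gripper_force: 0.0
```

```bash
python3 chk.py; python3 - <<'E'
from h import *
plan([(*V['C'],.16),(*V['C'],.038)],yaw=-86.36)
s=snap('scene')
for r in caps(s,.072,.09,.081,amin=10,roi=(.6,.69,-.12,.1)): print('stand',r[0].round(4),r[3].round(4))
for r in caps(s,.05,.07,.06,amin=10,roi=(.35,.58,.15,.5)): print('mat',r[0].round(4),r[3].round(4))
E
```

```text
23.275 [0.5065 0.3605 0.16  ] 0.0857
top [0.5038 0.3574] 64.0
wr [0.5054 0.361  0.06  ] 0.0192 [320. 203.]
rot z -0.001
(0.5052, 0.3612, 0.16) -> [-0.003, 0.004, -0.0] rows 0.0
(0.5052, 0.3612, 0.038) -> [-0.003, 0.004, 0.407] rows 2.0
stand [0.6369 0.0214 0.081 ] 0.0209
stand [ 0.6398 -0.0313  0.081 ] 0.0193
stand [ 0.644  -0.0822  0.081 ] 0.0194
```

apply_moves --rows '[{"dp":[-0.003,0.004,0.2],"delta_rot":[0,0,0]},{"dp":[-0.003,0.004,0.33],"delta_rot":[0,0,0]},{"dp":[-0.003,0.004,0.407],"delta_rot":[0,0,0]},{"dp":[-0.003,0.004,0.407],"delta_rot":[0,0,0]},{"dp":[-0.003,0.004,0.407],"delta_rot":[0,0,0]}]'

```text
t: 24.05
tcp_pos: [0.5057, 0.3625, 0.0388]
orientation: [[0.061, -0.998, 0.001], [-0.998, -0.061, 0.001], [-0.001, -0.001, -1.0]]
contact_force: [0.7, 0.1, 0.1]
opening: 0.0879
gripper_force: 0.0
```

apply_moves --rows '[{"dp":[0,0,0],"delta_rot":[0,0,0]},{"dp":[0,0,0],"delta_rot":[0,0,0]},{"dp":[0,0,0],"delta_rot":[0,0,0]},{"dp":[0,0,0],"delta_rot":[0,0,0]},{"dp":[0,0,0],"delta_rot":[0,0,0]},{"dp":[0,0,0],"delta_rot":[0,0,0]},{"dp":[0,0,0],"delta_rot":[0,0,0]},{"dp":[0,0,0],"delta_rot":[0,0,0]}]' --jaw 1

```text
t: 25.05
tcp_pos: [0.5049, 0.3621, 0.0377]
orientation: [[0.061, -0.998, -0.0], [-0.998, -0.061, -0.0], [0.0, 0.0, -1.0]]
contact_force: [-0.1, -0.1, 0.5]
opening: 0.0341
gripper_force: 30.0
```

```bash
python3 - <<'E'
from h import *
o=observe();print(o['tcp_pos'],o['opening'],o['gripper_force'])
d=o['tcp_pos'][:2]
plan([(*d,.185),(*BO[0],.185)])
E
```

```text
[0.50494358 0.36212391 0.03774974] 0.034117119116822726 29.999790228903294
(np.float64(0.5049435845651818), np.float64(0.3621239084326158), 0.185) -> [0.0, 0.0, -0.491] rows 2.4
(0.6311, 0.0692, 0.185) -> [1.0, -0.36, -0.491] rows 5.6
```

apply_moves --rows '[{"dp":[0,0,-0.15],"delta_rot":[0,0,0]},{"dp":[0,0,-0.35],"delta_rot":[0,0,0]},{"dp":[0,0,-0.49],"delta_rot":[0,0,0]},{"dp":[0.17,-0.06,-0.49],"delta_rot":[0,0,0]},{"dp":[0.34,-0.12,-0.49],"delta_rot":[0,0,0]},{"dp":[0.51,-0.184,-0.49],"delta_rot":[0,0,0]},{"dp":[0.68,-0.245,-0.49],"delta_rot":[0,0,0]},{"dp":[0.84,-0.302,-0.49],"delta_rot":[0,0,0]},{"dp":[0.997,-0.36,-0.49],"delta_rot":[0,0,0]},{"dp":[0.997,-0.36,-0.49],"delta_rot":[0,0,0]},{"dp":[0.997,-0.36,-0.49],"delta_rot":[0,0,0]},{"dp":[0.997,-0.36,-0.49],"delta_rot":[0,0,0]}]'

```text
t: 26.55
tcp_pos: [0.6307, 0.0711, 0.1847]
orientation: [[0.062, -0.998, -0.0], [-0.998, -0.062, 0.0], [-0.0, 0.0, -1.0]]
contact_force: [0.0, -0.8, -0.7]
opening: 0.0345
gripper_force: 30.0
```

```bash
python3 held.py 0
```

```text
26.55 [0.6307 0.0711 0.1847] 0.03451231049148496
rot z -0.0
(0.6311, 0.0692, 0.185) -> [0.006, -0.001, -0.001] rows 0.0
(0.6311, 0.0692, 0.06) -> [0.006, -0.001, 0.416] rows 2.0
215 [0.6176 0.0533 0.1495] [0.6429 0.0597 0.1673]
223 [0.6146 0.0532 0.1511] [0.6454 0.0641 0.1792]
231 [0.6142 0.0532 0.1614] [0.6456 0.0644 0.1896]
239 [0.6074 0.0557 0.1694] [0.6541 0.0665 0.1925]
```

apply_moves --rows '[{"dp":[0.003,-0.002,0.12],"delta_rot":[0,0,0]},{"dp":[0.003,-0.002,0.24],"delta_rot":[0,0,0]},{"dp":[0.003,-0.002,0.28],"delta_rot":[0,0,0]},{"dp":[0.003,-0.002,0.31],"delta_rot":[0,0,0]},{"dp":[0.003,-0.002,0.34],"delta_rot":[0,0,0]},{"dp":[0.003,-0.002,0.37],"delta_rot":[0,0,0]},{"dp":[0.003,-0.002,0.4],"delta_rot":[0,0,0]},{"dp":[0.003,-0.002,0.416],"delta_rot":[0,0,0]},{"dp":[0.003,-0.002,0.416],"delta_rot":[0,0,0]}]'

```text
t: 27.72
tcp_pos: [0.6317, 0.0693, 0.0596]
orientation: [[0.061, -0.998, -0.0], [-0.998, -0.061, -0.0], [0.0, 0.0, -1.0]]
contact_force: [-0.3, 0.5, -0.7]
opening: 0.0339
gripper_force: 30.0
```

apply_moves --rows '[{"dp":[0,0,0],"delta_rot":[0,0,0]},{"dp":[0,0,0],"delta_rot":[0,0,0]},{"dp":[0,0,0],"delta_rot":[0,0,0]},{"dp":[0,0,-0.15],"delta_rot":[0,0,0]},{"dp":[0,0,-0.35],"delta_rot":[0,0,0]},{"dp":[0,0,-0.55],"delta_rot":[0,0,0]},{"dp":[0,0,-0.733],"delta_rot":[0,0,0]}]' --jaw 0

```text
t: 28.6
tcp_pos: [0.6316, 0.0693, 0.2826]
orientation: [[0.062, -0.998, 0.001], [-0.998, -0.062, 0.0], [-0.0, -0.001, -1.0]]
contact_force: [0.5, -0.1, -0.1]
opening: 0.0437
gripper_force: 0.0
```

apply_moves --rows '[{"dp":[0.252,0.186,0],"delta_rot":[0,0,-0.48]},{"dp":[0.252,0.186,0],"delta_rot":[0,0,-0.48]},{"dp":[0.252,0.186,0],"delta_rot":[0,0,-0.48]},{"dp":[0.252,0.186,0],"delta_rot":[0,0,-0.48]},{"dp":[0.252,0.186,0],"delta_rot":[0,0,-0.48]},{"dp":[0.252,0.186,0],"delta_rot":[0,0,-0.48]},{"dp":[0.252,0.186,0],"delta_rot":[0,0,-0.48]},{"dp":[0.252,0.186,0],"delta_rot":[0,0,-0.48]},{"dp":[0.252,0.186,0],"delta_rot":[0,0,-0.48]},{"dp":[0.252,0.186,0],"delta_rot":[0,0,-0.48]},{"dp":[0.252,0.186,0],"delta_rot":[0,0,-0.48]}]'

```text
t: 29.98
tcp_pos: [0.5807, -0.0095, 0.2799]
orientation: [[1.0, -0.004, 0.0], [-0.004, -1.0, 0.0], [0.0, -0.0, -1.0]]
contact_force: [0.3, -0.4, 0.6]
opening: 0.0438
gripper_force: 0.0
```

```bash
cat > mouths.py <<'E'
from h import *
o=observe();print(o['t'],o['tcp_pos'].round(4),np.round(o['orientation'],3).tolist())
s=snap('wrist','w8.png'); w=cloud(s)
for r in caps(s,.074,.09,.081,amin=80,roi=(.6,.69,-.13,.11),w=w): print('lip',r[0].round(4),r[1].round(1),'d',r[3].round(4))
for r in caps(s,.085,.125,.1,amin=40,roi=(.4,.62,-.45,-.25),w=w): print('drp',r[0].round(4),r[1].round(1),'d',r[3].round(4))
E
python3 mouths.py
```

```text
29.975 [ 0.5807 -0.0095  0.2799] [[1.0, -0.004, 0.0], [-0.004, -1.0, 0.0], [0.0, -0.0, -1.0]]
lip [0.6307 0.0683 0.081 ] [241.8 124. ] d 0.0206
lip [0.6341 0.0169 0.081 ] [293.5 120.2] d 0.02
lip [ 0.6369 -0.0354  0.081 ] [346.3 117.1] d 0.02
lip [ 0.6406 -0.0858  0.081 ] [397.5 113.1] d 0.0207
```

View pics/w8.png

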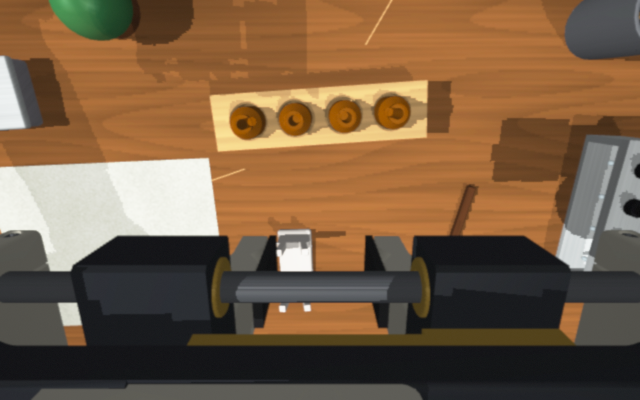

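Four vials stand in the bores, with lips at (242,124), (294,120), (346,117) and (398,113). Now the rack.

apply_moves --rows '[{"dp":[-0.46,0.99,0],"delta_rot":[0,0,0]},{"dp":[-0.46,0.99,0],"delta_rot":[0,0,0]},{"dp":[-0.46,0.99,0],"delta_rot":[0,0,0]},{"dp":[-0.46,0.99,0],"delta_rot":[0,0,0]},{"dp":[-0.46,0.99,0],"delta_rot":[0,0,0]},{"dp":[-0.46,0.99,0],"delta_rot":[0,0,0]},{"dp":[-0.46,0.99,0],"delta_rot":[0,0,0]},{"dp":[-0.46,0.99,0],"delta_rot":[0,0,0]}]' --jaw 0.1

```text
t: 31.02
tcp_pos: [0.4427, -0.3056, 0.2798]
orientation: [[1.0, -0.001, 0.0], [-0.001, -1.0, 0.0], [0.0, -0.0, -1.0]]
contact_force: [0.1, 0.1, 0.2]
opening: 0.0395
gripper_force: 0.0
```

```bash
python3 - <<'E'
from h import *
o=observe();print(o['t'],o['tcp_pos'].round(4),np.round(o['joints'],2))
s=snap('wrist','w9.png'); w=cloud(s)
roi=(.4,.62,-.45,-.25)
for r in caps(s,.066,.13,.073,amin=40,roi=roi,w=w): print('coll',r[0].round(4),r[1].round(1),'d',r[3].round(4))
for r in caps(s,.088,.13,.098,amin=40,roi=roi,w=w): print('bulb',r[0].round(4),r[1].round(1),'d',r[3].round(4))
z=w[...,2]; m=(z>.056)&(z<.067)&(w[...,0]>.4)&(w[...,0]<.63)&(w[...,1]<-.3); m[232:]=0
p=w[m]; print(p[:,2].mean(),cv2.minAreaRect(p[:,:2].astype(np.float32)))
# pen
hsv=cv2.cvtColor(s['image'],cv2.COLOR_RGB2HSV)
E
```

```text
31.025 [ 0.4427 -0.3056  0.2798] [-0.24  0.11 -0.22 -0.   -1.24  1.81]
coll [ 0.4538 -0.3533  0.073 ] [365.9 161.1] d 0.0205
coll [ 0.4957 -0.3551  0.073 ] [369.1 120.2] d 0.0205
coll [ 0.5374 -0.3571  0.073 ] [372.8  76.5] d 0.0217
coll [ 0.5795 -0.3592  0.073 ] [376.9  29.4] d 0.0241
bulb [ 0.4555 -0.3521  0.098 ] [367.9 163.9] d 0.014
bulb [ 0.4962 -0.354   0.098 ] [371.5 121.1] d 0.0147
bulb [ 0.537  -0.3556  0.098 ] [375.2  75.3] d 0.0155
bulb [ 0.5777 -0.3575  0.098 ] [379.3  26.1] d 0.0167
0.06244074654170262 ((0.5152850151062012, -0.3564191460609436), (0.04660416767001152, 0.1857128143310547), 87.32990264892578)
```

View pics/w9.png

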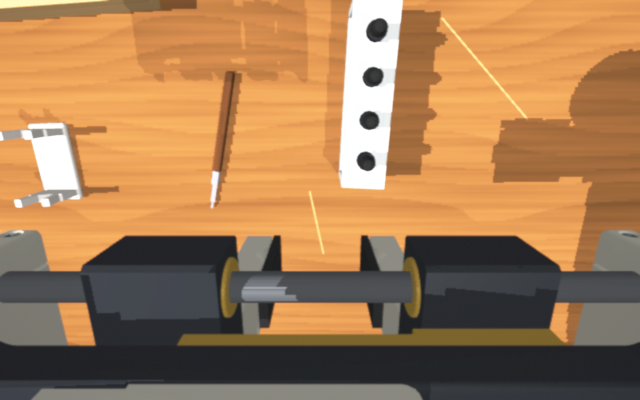

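```bash
cat >> h.py <<'E'
DP=[(.4537,-.3533),(.4956,-.3552),(.5375,-.3572),(.5795,-.3592)]
L=[(.6307,.0683),(.6341,.0169),(.6369,-.0354),(.6406,-.0858)]
E
python3 - <<'E'
from h import *
plan([(*DP[0],.15),(*DP[0],.0855)])
plan([(*DP[0],.20),(*L[0],.20),(*L[0],.1045)],start=(*DP[0],.0855))
E
```

```text
(0.4537, -0.3533, 0.15) -> [0.036, 0.16, 0.433] rows 2.2
(0.4537, -0.3533, 0.0855) -> [0.036, 0.16, 0.648] rows 3.2
(0.4537, -0.3533, 0.2) -> [0.0, -0.0, -0.382] rows 1.8
(0.6307, 0.0683, 0.2) -> [0.589, -1.406, -0.381] rows 7.5
(0.6307, 0.0683, 0.1045) -> [0.589, -1.406, -0.063] rows 7.3
```

apply_moves --rows '[{"dp":[0.036,0.16,0.2],"delta_rot":[0,0,0]},{"dp":[0.036,0.16,0.36],"delta_rot":[0,0,0]},{"dp":[0.036,0.16,0.433],"delta_rot":[0,0,0]},{"dp":[0.036,0.16,0.433],"delta_rot":[0,0,0]},{"dp":[0.036,0.16,0.54],"delta_rot":[0,0,0]},{"dp":[0.036,0.16,0.62],"delta_rot":[0,0,0]},{"dp":[0.036,0.16,0.648],"delta_rot":[0,0,0]},{"dp":[0.036,0.16,0.648],"delta_rot":[0,0,0]},{"dp":[0.036,0.16,0.648],"delta_rot":[0,0,0]}]' --jaw 0.1

```text
t: 32.2
tcp_pos: [0.454, -0.3546, 0.087]
orientation: [[1.0, -0.001, 0.002], [-0.001, -1.0, -0.001], [0.002, 0.001, -1.0]]
contact_force: [0.4, -0.5, -0.2]
opening: 0.0397
gripper_force: 0.0
```

apply_moves --rows '[{"dp":[0,0,0],"delta_rot":[0,0,0]},{"dp":[0,0,0],"delta_rot":[0,0,0]},{"dp":[0,0,0],"delta_rot":[0,0,0]},{"dp":[0,0,0],"delta_rot":[0,0,0]},{"dp":[0,0,0],"delta_rot":[0,0,0]}]' --jaw 1

```text
t: 32.83
tcp_pos: [0.4531, -0.3544, 0.0856]
orientation: [[1.0, -0.001, 0.0], [-0.001, -1.0, -0.0], [0.0, 0.0, -1.0]]
contact_force: [-1.0, 0.3, 3.2]
opening: 0.0135
gripper_force: 30.0
```

```bash
python3 - <<'E'
from h import *
o=observe();print(o['t'],o['tcp_pos'].round(4),o['opening'],o['gripper_force'],o['contact_force'])
q=o['tcp_pos']
plan([(*q[:2],.205),(*L[3],.205)],yaw=0)
E
```

```text
32.825 [ 0.4531 -0.3544  0.0856] 0.013534684472294233 30.001072883605957 [-0.99401289  0.28388845  3.21344407]
rot z -0.0
(np.float64(0.45307529189351975), np.float64(-0.3543894269678577), 0.205) -> [0.0, 0.0, -0.398] rows 1.9
(0.6406, -0.0858, 0.205) -> [0.624, -0.896, -0.398] rows 5.6
```

apply_moves --rows '[{"dp":[0,0,-0.12],"delta_rot":[0,0,0]},{"dp":[0,0,-0.28],"delta_rot":[0,0,0]},{"dp":[0,0,-0.4],"delta_rot":[0,0,0]},{"dp":[0.104,-0.15,-0.4],"delta_rot":[0,0,0]},{"dp":[0.208,-0.3,-0.4],"delta_rot":[0,0,0]},{"dp":[0.312,-0.45,-0.4],"delta_rot":[0,0,0]},{"dp":[0.416,-0.6,-0.4],"delta_rot":[0,0,0]},{"dp":[0.52,-0.75,-0.4],"delta_rot":[0,0,0]},{"dp":[0.624,-0.896,-0.4],"delta_rot":[0,0,0]},{"dp":[0.624,-0.896,-0.4],"delta_rot":[0,0,0]},{"dp":[0.624,-0.896,-0.4],"delta_rot":[0,0,0]},{"dp":[0.624,-0.896,-0.4],"delta_rot":[0,0,0]}]'

```text
t: 34.33
tcp_pos: [0.64, -0.0867, 0.2055]
orientation: [[1.0, -0.002, -0.0], [-0.002, -1.0, -0.0], [-0.0, 0.0, -1.0]]
contact_force: [1.5, -0.4, -0.0]
opening: 0.0132
gripper_force: 30.0
```

```bash
python3 - <<'E'
from h import *
o=observe();q=o['tcp_pos'];print(o['t'],q.round(4),o['opening'],o['gripper_force'])
plan([(*L[3],.205),(*L[3],.1045)],yaw=0)
s=snap('wrist','w10.png'); t=snap('scene','s3.png'); w=cloud(s)
a=cv2.resize(cv2.imread('pics/w10.png')[100:280,200:440],(400,300));b=cv2.resize(cv2.imread('pics/s3.png')[80:260,180:420],(400,300))
cv2.imwrite('pics/c3.png',np.hstack([b,a]))
for v in range(200,268,6):
    r=w[v,290:350]; k=(r[:,2]>.13)&(r[:,2]<.24)&(abs(r[:,1]-q[1])<.012); g=r[k]
    if k.sum()>3: print(v,k.sum(),g.min(0).round(4),g.max(0).round(4))
for r in caps(s,.074,.09,.081,amin=80,roi=(.6,.69,-.13,.11),w=w): print('lip',r[0].round(4),r[1].round(1),'d',r[3].round(4))
E
```

```text
34.325 [ 0.64   -0.0867  0.2055] 0.01321879558623045 29.999745190143585
rot z -0.001
(0.6406, -0.0858, 0.205) -> [0.002, -0.003, 0.002] rows 0.0
(0.6406, -0.0858, 0.1045) -> [0.002, -0.003, 0.337] rows 1.6
212 8 [ 0.6423 -0.0892  0.1404] [ 0.644  -0.0847  0.1456]
218 10 [ 0.6405 -0.0898  0.1472] [ 0.6438 -0.0841  0.1565]
224 11 [ 0.6497 -0.0893  0.1826] [ 0.6507 -0.0841  0.1854]
230 29 [ 0.6467 -0.0941  0.1836] [ 0.6505 -0.0793  0.1934]
236 47 [ 0.6464 -0.0984  0.1912] [ 0.6505 -0.0751  0.2011]
242 52 [ 0.6438 -0.0982  0.1928] [ 0.6504 -0.0748  0.208 ]
248 53 [ 0.6444 -0.0983  0.2016] [ 0.6504 -0.0748  0.2146]
254 54 [ 0.644  -0.0983  0.2073] [ 0.6491 -0.0749  0.2179]
260 57 [ 0.6419 -0.0986  0.2093] [ 0.6503 -0.0748  0.2261]
266 59 [ 0.6393 -0.0983  0.21  ] [ 0.6506 -0.0749  0.2319]
lip [0.6314 0.0671 0.081 ] [135.4 202.1] d 0.0235
lip [0.6347 0.0162 0.081 ] [196.2 198.2] d 0.0213
lip [ 0.6375 -0.0357  0.081 ] [258.6 194.8] d 0.0197
lip [ 0.6409 -0.0861  0.081 ] [319.5 190.7] d 0.0192
```

View pics/c3.png

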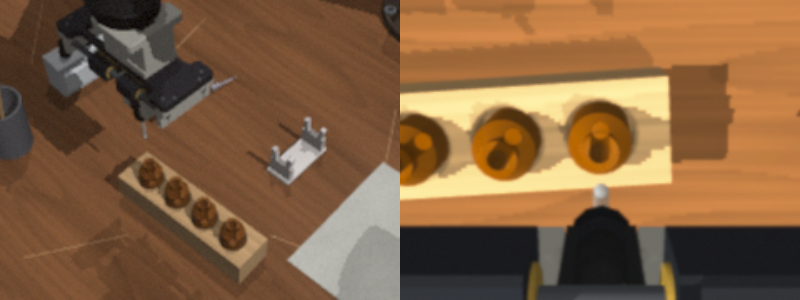

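apply_moves --rows '[{"dp":[0.001,-0.003,0.08],"delta_rot":[0,0,0]},{"dp":[0.001,-0.003,0.14],"delta_rot":[0,0,0]},{"dp":[0.001,-0.003,0.16],"delta_rot":[0,0,0]},{"dp":[0.001,-0.003,0.16],"delta_rot":[0,0,0]},{"dp":[0.001,-0.003,0.2],"delta_rot":[0,0,0]},{"dp":[0.001,-0.003,0.24],"delta_rot":[0,0,0]},{"dp":[0.001,-0.003,0.28],"delta_rot":[0,0,0]},{"dp":[0.001,-0.003,0.31],"delta_rot":[0,0,0]},{"dp":[0.001,-0.003,0.33],"delta_rot":[0,0,0]},{"dp":[0.001,-0.003,0.34],"delta_rot":[0,0,0]},{"dp":[0.001,-0.003,0.34],"delta_rot":[0,0,0]}]'

```text
t: 35.8
tcp_pos: [0.6415, -0.0851, 0.1047]
orientation: [[1.0, -0.001, 0.002], [-0.001, -1.0, -0.0], [0.002, 0.0, -1.0]]
contact_force: [-1.4, -0.1, 5.9]
opening: 0.0139
gripper_force: 30.0
```

```bash
cat > home.py <<'E'
from h import *
o=observe();q=o['tcp_pos'];print(o['t'],q.round(4),o['contact_force'].round(1),o['opening'])
s=snap('wrist'); w=cloud(s)
for v in range(212,262,6):
    r=w[v,285:355]; k=(r[:,2]>.05)&(r[:,2]<.16)&(abs(r[:,1]-q[1])<.011)&(abs(r[:,0]-q[0])<.02); g=r[k]
    if k.sum()>3: print(v,k.sum(),g.min(0).round(4),g.max(0).round(4), s['image'][v,320])
E
python3 home.py
```

```text
35.8 [ 0.6415 -0.0851  0.1047] [-1.4 -0.1  5.9] 0.013850230877534876
212 38 [ 0.652  -0.096   0.0639] [ 0.6535 -0.0746  0.0685] [248 171  50]
218 39 [ 0.6492 -0.0959  0.0664] [ 0.6507 -0.0741  0.0709] [244 164  52]
224 38 [ 0.6459 -0.0959  0.0676] [ 0.6523 -0.0747  0.0846] [56 42 32]
230 39 [ 0.6424 -0.0959  0.068 ] [ 0.6522 -0.0741  0.093 ] [37 36 40]
236 43 [ 0.648  -0.0954  0.0906] [ 0.6516 -0.0745  0.0993] [38 38 40]
242 47 [ 0.6452 -0.0958  0.0918] [ 0.6516 -0.0745  0.1065] [36 37 36]
248 49 [ 0.6459 -0.0958  0.1006] [ 0.6511 -0.0744  0.1122] [37 38 38]
254 49 [ 0.6456 -0.0956  0.1066] [ 0.6507 -0.0744  0.1174] [37 39 39]
260 49 [ 0.6437 -0.0956  0.1091] [ 0.6508 -0.0751  0.1234] [41 41 41]
```

apply_moves --rows '[{"dp":[0,0,0.006],"delta_rot":[0,0,0]},{"dp":[0,0,0.012],"delta_rot":[0,0,0]},{"dp":[0,0,0.012],"delta_rot":[0,0,0]}]'

```text
t: 36.22
tcp_pos: [0.6432, -0.0853, 0.1043]
orientation: [[1.0, 0.0, 0.006], [0.0, -1.0, -0.001], [0.006, 0.001, -1.0]]
contact_force: [-4.4, 0.4, 21.5]
opening: 0.0135
gripper_force: 30.0
```

apply_moves --rows '[{"dp":[0,0,-0.012],"delta_rot":[0,0,0]},{"dp":[0,0,-0.012],"delta_rot":[0,0,0]},{"dp":[0,0,-0.012],"delta_rot":[0,0,0]},{"dp":[0,0,-0.06],"delta_rot":[0,0,0]},{"dp":[0,0,-0.2],"delta_rot":[0,0,0]},{"dp":[0,0,-0.35],"delta_rot":[0,0,0]},{"dp":[-0.09,0.17,-0.35],"delta_rot":[0,0,0]},{"dp":[-0.18,0.34,-0.35],"delta_rot":[0,0,0]},{"dp":[-0.27,0.51,-0.35],"delta_rot":[0,0,0]},{"dp":[-0.36,0.68,-0.35],"delta_rot":[0,0,0]},{"dp":[-0.483,0.898,-0.35],"delta_rot":[0,0,0]},{"dp":[-0.483,0.898,-0.35],"delta_rot":[0,0,0]}]' --jaw 0.3

```text
t: 37.72
tcp_pos: [0.4937, -0.3569, 0.2057]
orientation: [[1.0, -0.005, 0.0], [-0.005, -1.0, -0.001], [0.0, 0.0, -1.0]]
contact_force: [-0.4, 0.1, -1.0]
opening: 0.0307
gripper_force: 0.0
```

apply_moves --rows '[{"dp":[0,0,0],"delta_rot":[0,0,0]},{"dp":[0,0,0],"delta_rot":[0,0,0]},{"dp":[0,0,0],"delta_rot":[0,0,0]}]' --jaw 0.1

```text
t: 38.1
tcp_pos: [0.4963, -0.3531, 0.205]
orientation: [[1.0, 0.0, 0.0], [0.0, -1.0, -0.0], [0.0, 0.0, -1.0]]
contact_force: [0.2, 0.8, -0.7]
opening: 0.0391
gripper_force: 0.0
```

```bash
cat > rk.py <<'E'
from h import *
import sys
i=int(sys.argv[1])
o=observe();q=o['tcp_pos'];print(o['t'],q.round(4),o['opening'])
s=snap('scene')
for r in caps(s,.1,.13,.112,amin=4,roi=(.6,.69,-.13,.11)): print('home? top',r[0].round(4))
for r in caps(s,.074,.13,.081,amin=10,roi=(.6,.69,-.13,.11)): print('stand',r[0].round(4),r[2])
s=snap('wrist')
for r in caps(s,.066,.13,.073,amin=40,roi=(.4,.62,-.45,-.25)): print('coll',r[0].round(4),r[1].round(1),'d',r[3].round(4))
plan([(*DP[i],.15),(*DP[i],.0855)],yaw=0)
E
python3 rk.py 1
```

```text
38.1 [ 0.4963 -0.3531  0.205 ] 0.03913862821133635
home? top [ 0.6438 -0.0797  0.112 ]
stand [0.6321 0.0715 0.081 ] 53.0
stand [0.6361 0.02   0.081 ] 55.0
stand [ 0.6389 -0.0323  0.081 ] 48.0
stand [ 0.6363 -0.0901  0.081 ] 92.5
coll [ 0.4956 -0.3555  0.073 ] [323.  190.3] d 0.0206
coll [ 0.5379 -0.3573  0.073 ] [325.4 139.9] d 0.0196
coll [ 0.5795 -0.3593  0.073 ] [328.1  86.1] d 0.0206
rot z 0.0
(0.4956, -0.3552, 0.15) -> [-0.002, 0.006, 0.183] rows 0.9
(0.4956, -0.3552, 0.0855) -> [-0.002, 0.006, 0.398] rows 1.9
```

apply_moves --rows '[{"dp":[-0.002,0.006,0.12],"delta_rot":[0,0,0]},{"dp":[-0.002,0.006,0.24],"delta_rot":[0,0,0]},{"dp":[-0.002,0.006,0.34],"delta_rot":[0,0,0]},{"dp":[-0.002,0.006,0.398],"delta_rot":[0,0,0]},{"dp":[-0.002,0.006,0.398],"delta_rot":[0,0,0]},{"dp":[-0.002,0.006,0.398],"delta_rot":[0,0,0]}]'

```text
t: 38.95
tcp_pos: [0.4959, -0.3562, 0.0866]
orientation: [[1.0, -0.001, 0.001], [-0.001, -1.0, -0.001], [0.001, 0.001, -1.0]]
contact_force: [-0.6, -0.2, -0.4]
opening: 0.0394
gripper_force: 0.0
```

apply_moves --rows '[{"dp":[0,0,0],"delta_rot":[0,0,0]},{"dp":[0,0,0],"delta_rot":[0,0,0]},{"dp":[0,0,0],"delta_rot":[0,0,0]},{"dp":[0,0,0],"delta_rot":[0,0,0]},{"dp":[0,0,0],"delta_rot":[0,0,0]}]' --jaw 1

```text
t: 39.58
tcp_pos: [0.4952, -0.356, 0.0859]
orientation: [[1.0, -0.001, 0.0], [-0.001, -1.0, -0.0], [0.0, 0.0, -1.0]]
contact_force: [-0.8, 0.9, 3.7]
opening: 0.0132
gripper_force: 30.0
```

```bash
python3 - <<'E'
from h import *
o=observe();q=o['tcp_pos'];print(o['t'],q.round(4),o['opening'],o['gripper_force'],o['contact_force'])
plan([(*q[:2],.205),(.6372,-.0355,.205)],yaw=0)
E
```

```text
39.575 [ 0.4952 -0.356   0.0859] 0.01320347499916349 30.0003719329834 [-0.83016404  0.86790671  3.68521055]
rot z -0.0
(np.float64(0.49519162856060683), np.float64(-0.35597616913317687), 0.205) -> [0.0, 0.0, -0.397] rows 1.9
(0.6372, -0.0355, 0.205) -> [0.472, -1.069, -0.397] rows 5.9
```

apply_moves --rows '[{"dp":[0,0,-0.12],"delta_rot":[0,0,0]},{"dp":[0,0,-0.28],"delta_rot":[0,0,0]},{"dp":[0,0,-0.4],"delta_rot":[0,0,0]},{"dp":[0.072,-0.15,-0.4],"delta_rot":[0,0,0]},{"dp":[0.15,-0.31,-0.4],"delta_rot":[0,0,0]},{"dp":[0.23,-0.48,-0.4],"delta_rot":[0,0,0]},{"dp":[0.31,-0.65,-0.4],"delta_rot":[0,0,0]},{"dp":[0.39,-0.82,-0.4],"delta_rot":[0,0,0]},{"dp":[0.472,-0.99,-0.4],"delta_rot":[0,0,0]}]'

```text
t: 40.7
tcp_pos: [0.6375, -0.0573, 0.2053]
orientation: [[1.0, -0.001, -0.0], [-0.001, -1.0, 0.0], [-0.0, -0.0, -1.0]]
contact_force: [0.3, -0.8, -0.7]
opening: 0.0135
gripper_force: 30.0
```

apply_moves --rows '[{"dp":[0,-0.079,0],"delta_rot":[0,0,0]},{"dp":[0,-0.079,0],"delta_rot":[0,0,0]},{"dp":[0,-0.079,0],"delta_rot":[0,0,0]},{"dp":[0,-0.079,0],"delta_rot":[0,0,0]},{"dp":[0,-0.079,0],"delta_rot":[0,0,0]}]'

```text
t: 41.32
tcp_pos: [0.637, -0.0363, 0.2056]
orientation: [[1.0, -0.003, 0.0], [-0.003, -1.0, 0.0], [0.0, -0.0, -1.0]]
contact_force: [-0.5, 0.8, -0.9]
opening: 0.0137
gripper_force: 30.0
```

```bash
cat > al.py <<'E'
from h import *
import sys
o=observe();q=o['tcp_pos'];print(o['t'],q.round(4),o['opening'],o['gripper_force'])
s=snap('wrist'); w=cloud(s)
best=min(caps(s,.074,.09,.081,amin=80,roi=(.6,.69,-.13,.11),w=w),key=lambda r:abs(r[0][1]-q[1]))[0]
i=int(sys.argv[1]); Li=np.array(L[i])
m=(w[...,2]>.13)&(w[...,2]<q[2]-.03)&(abs(w[...,1]-q[1])<.012)&(abs(w[...,0]-q[0])<.02)
m[:, :290]=0; m[:,350:]=0
rod=w[m]; rod=rod[rod[:,2]<q[2]-.035]
c=np.array([w[v,290:350] for v in range(222,234)]).reshape(-1,3); c=c[(c[:,2]>q[2]-.026)&(c[:,2]<q[2]-.005)&(abs(c[:,1]-q[1])<.02)]
print('lip',best.round(4),Li,'rod y',np.median(rod[:,1]).round(4),'front x',np.percentile(rod[:,0],[5,95]).round(4),'collar front x',c[:,0].max().round(4),'y',((c[:,1].min()+c[:,1].max())/2).round(4),'zmin',c[:,2].min().round(4))
E
python3 al.py 2
```

```text
41.325 [ 0.637  -0.0363  0.2056] 0.013702396165610265 29.998490810394287
lip [ 0.6373 -0.0355  0.081 ] [ 0.6369 -0.0354] rod y -0.0363 front x [0.6386 0.6406] collar front x 0.6477 y -0.0366 zmin 0.1822
```

apply_moves --rows '[{"dp":[-0.001,-0.003,0.08],"delta_rot":[0,0,0]},{"dp":[-0.001,-0.003,0.14],"delta_rot":[0,0,0]},{"dp":[-0.001,-0.003,0.16],"delta_rot":[0,0,0]},{"dp":[-0.001,-0.003,0.16],"delta_rot":[0,0,0]},{"dp":[-0.001,-0.003,0.2],"delta_rot":[0,0,0]},{"dp":[-0.001,-0.003,0.24],"delta_rot":[0,0,0]},{"dp":[-0.001,-0.003,0.28],"delta_rot":[0,0,0]},{"dp":[-0.001,-0.003,0.31],"delta_rot":[0,0,0]},{"dp":[-0.001,-0.003,0.33],"delta_rot":[0,0,0]},{"dp":[-0.001,-0.003,0.34],"delta_rot":[0,0,0]},{"dp":[-0.001,-0.003,0.352],"delta_rot":[0,0,0]},{"dp":[-0.001,-0.003,0.352],"delta_rot":[0,0,0]}]'

```text
t: 42.88
tcp_pos: [0.6392, -0.0346, 0.1041]
orientation: [[1.0, 0.0, 0.006], [0.0, -1.0, -0.001], [0.006, 0.001, -1.0]]
contact_force: [-4.5, 1.1, 21.6]
opening: 0.0136
gripper_force: 30.0
```

apply_moves --rows '[{"dp":[0,0,-0.012],"delta_rot":[0,0,0]},{"dp":[0,0,-0.012],"delta_rot":[0,0,0]},{"dp":[0,0,-0.012],"delta_rot":[0,0,0]},{"dp":[0,0,-0.06],"delta_rot":[0,0,0]},{"dp":[0,0,-0.2],"delta_rot":[0,0,0]},{"dp":[0,0,-0.35],"delta_rot":[0,0,0]},{"dp":[-0.06,0.19,-0.35],"delta_rot":[0,0,0]},{"dp":[-0.12,0.38,-0.35],"delta_rot":[0,0,0]},{"dp":[-0.18,0.57,-0.35],"delta_rot":[0,0,0]},{"dp":[-0.24,0.77,-0.35],"delta_rot":[0,0,0]},{"dp":[-0.31,0.98,-0.35],"delta_rot":[0,0,0]}]' --jaw 0.3

```text
t: 44.25
tcp_pos: [0.5441, -0.3264, 0.206]
orientation: [[1.0, -0.001, 0.001], [-0.001, -1.0, -0.001], [0.001, 0.001, -1.0]]
contact_force: [1.6, -0.0, -0.8]
opening: 0.0306
gripper_force: 0.0
```

apply_moves --rows '[{"dp":[-0.022,0.092,0],"delta_rot":[0,0,0]},{"dp":[-0.022,0.092,0],"delta_rot":[0,0,0]},{"dp":[-0.022,0.092,0],"delta_rot":[0,0,0]},{"dp":[-0.022,0.092,0],"delta_rot":[0,0,0]},{"dp":[-0.022,0.092,0],"delta_rot":[0,0,0]}]' --jaw 0.1

```text
t: 44.88
tcp_pos: [0.5385, -0.3512, 0.2051]
orientation: [[1.0, 0.0, 0.0], [0.0, -1.0, -0.0], [0.0, 0.0, -1.0]]
contact_force: [0.7, -0.3, 0.1]
opening: 0.0394
gripper_force: 0.0
```

```bash
python3 rk.py 2
```

```text
44.875 [ 0.5385 -0.3512  0.2051] 0.03943569600134096
home? top [ 0.6407 -0.0298  0.112 ]
home? top [ 0.6443 -0.0791  0.112 ]
stand [0.6319 0.0719 0.081 ] 54.0
stand [0.6361 0.02   0.081 ] 55.0
stand [ 0.6336 -0.039   0.081 ] 96.0
stand [ 0.637 -0.089  0.081] 99.0
coll [ 0.5375 -0.3573  0.073 ] [327.3 190.6] d 0.0206
coll [ 0.5799 -0.3592  0.073 ] [329.9 140.1] d 0.0198
rot z -0.0
(0.5375, -0.3572, 0.15) -> [-0.003, 0.019, 0.183] rows 0.9
(0.5375, -0.3572, 0.0855) -> [-0.003, 0.019, 0.398] rows 1.9
```

apply_moves --rows '[{"dp":[-0.003,0.019,0.1],"delta_rot":[0,0,0]},{"dp":[-0.003,0.019,0.22],"delta_rot":[0,0,0]},{"dp":[-0.003,0.019,0.34],"delta_rot":[0,0,0]},{"dp":[-0.003,0.019,0.398],"delta_rot":[0,0,0]},{"dp":[-0.003,0.019,0.398],"delta_rot":[0,0,0]},{"dp":[-0.003,0.019,0.398],"delta_rot":[0,0,0]}]'

```text
t: 45.72
tcp_pos: [0.5381, -0.3582, 0.087]
orientation: [[1.0, -0.001, 0.002], [-0.001, -1.0, -0.001], [0.002, 0.001, -1.0]]
contact_force: [0.5, -0.0, 0.2]
opening: 0.0396
gripper_force: 0.0
```

apply_moves --rows '[{"dp":[0,0,0],"delta_rot":[0,0,0]},{"dp":[0,0,0],"delta_rot":[0,0,0]},{"dp":[0,0,0],"delta_rot":[0,0,0]},{"dp":[0,0,0],"delta_rot":[0,0,0]},{"dp":[0,0,0],"delta_rot":[0,0,0]}]' --jaw 1

```text
t: 46.35
tcp_pos: [0.5372, -0.3579, 0.0859]
orientation: [[1.0, -0.001, 0.0], [-0.001, -1.0, -0.0], [0.0, 0.0, -1.0]]
contact_force: [0.5, 0.8, 4.4]
opening: 0.0135
gripper_force: 30.0
```

```bash
python3 - <<'E'
from h import *
o=observe();q=o['tcp_pos'];print(o['t'],q.round(4),o['opening'],o['gripper_force'],o['contact_force'])
plan([(*q[:2],.205),(.6343,.0167,.205)],yaw=0)
E
```

```text
46.35 [ 0.5372 -0.3579  0.0859] 0.013456319954318506 30.00020205974579 [0.46741066 0.77342715 4.36014523]
rot z -0.0
(np.float64(0.5372343268333196), np.float64(-0.35789067238670885), 0.205) -> [0.0, 0.0, -0.397] rows 1.9
(0.6343, 0.0167, 0.205) -> [0.322, -1.249, -0.397] rows 6.5
```

apply_moves --rows '[{"dp":[0,0,-0.12],"delta_rot":[0,0,0]},{"dp":[0,0,-0.28],"delta_rot":[0,0,0]},{"dp":[0,0,-0.4],"delta_rot":[0,0,0]},{"dp":[0.042,-0.16,-0.4],"delta_rot":[0,0,0]},{"dp":[0.084,-0.325,-0.4],"delta_rot":[0,0,0]},{"dp":[0.126,-0.49,-0.4],"delta_rot":[0,0,0]},{"dp":[0.17,-0.66,-0.4],"delta_rot":[0,0,0]},{"dp":[0.214,-0.83,-0.4],"delta_rot":[0,0,0]},{"dp":[0.256,-0.99,-0.4],"delta_rot":[0,0,0]}]'

```text
t: 47.48
tcp_pos: [0.6144, -0.0591, 0.2053]
orientation: [[1.0, -0.001, -0.0], [-0.001, -1.0, 0.0], [-0.0, -0.0, -1.0]]
contact_force: [0.2, -0.4, -0.2]
opening: 0.0133
gripper_force: 30.0
```

apply_moves --rows '[{"dp":[0.04,-0.16,0],"delta_rot":[0,0,0]},{"dp":[0.066,-0.259,0],"delta_rot":[0,0,0]},{"dp":[0.066,-0.259,0],"delta_rot":[0,0,0]},{"dp":[0.066,-0.259,0],"delta_rot":[0,0,0]},{"dp":[0.066,-0.259,0],"delta_rot":[0,0,0]},{"dp":[0.066,-0.259,0],"delta_rot":[0,0,0]}]'

```text
t: 48.22
tcp_pos: [0.6341, 0.0159, 0.2056]
orientation: [[1.0, -0.003, 0.0], [-0.003, -1.0, 0.0], [0.0, -0.0, -1.0]]
contact_force: [-0.1, -0.2, -0.3]
opening: 0.0137
gripper_force: 30.0
```

```bash
python3 al.py 1
```

```text
48.225 [0.6341 0.0159 0.2056] 0.013734267490698556 29.997671842575073
lip [0.6344 0.0169 0.081 ] [0.6341 0.0169] rod y 0.0159 front x [0.6358 0.6376] collar front x 0.6447 y 0.0156 zmin 0.1829
```

apply_moves --rows '[{"dp":[-0.001,-0.004,0.08],"delta_rot":[0,0,0]},{"dp":[-0.001,-0.004,0.14],"delta_rot":[0,0,0]},{"dp":[-0.001,-0.004,0.16],"delta_rot":[0,0,0]},{"dp":[-0.001,-0.004,0.16],"delta_rot":[0,0,0]},{"dp":[-0.001,-0.004,0.2],"delta_rot":[0,0,0]},{"dp":[-0.001,-0.004,0.24],"delta_rot":[0,0,0]},{"dp":[-0.001,-0.004,0.28],"delta_rot":[0,0,0]},{"dp":[-0.001,-0.004,0.31],"delta_rot":[0,0,0]},{"dp":[-0.001,-0.004,0.33],"delta_rot":[0,0,0]},{"dp":[-0.001,-0.004,0.34],"delta_rot":[0,0,0]},{"dp":[-0.001,-0.004,0.352],"delta_rot":[0,0,0]},{"dp":[-0.001,-0.004,0.352],"delta_rot":[0,0,0]}]'

```text
t: 49.78
tcp_pos: [0.6364, 0.0181, 0.1041]
orientation: [[1.0, 0.0, 0.006], [0.0, -1.0, -0.0], [0.006, 0.0, -1.0]]
contact_force: [-4.7, -0.1, 21.0]
opening: 0.0134
gripper_force: 30.0
```

apply_moves --rows '[{"dp":[0,0,-0.012],"delta_rot":[0,0,0]},{"dp":[0,0,-0.012],"delta_rot":[0,0,0]},{"dp":[0,0,-0.012],"delta_rot":[0,0,0]},{"dp":[0,0,-0.06],"delta_rot":[0,0,0]},{"dp":[0,0,-0.2],"delta_rot":[0,0,0]},{"dp":[0,0,-0.35],"delta_rot":[0,0,0]},{"dp":[-0.028,0.19,-0.35],"delta_rot":[0,0,0]},{"dp":[-0.055,0.38,-0.35],"delta_rot":[0,0,0]},{"dp":[-0.083,0.57,-0.35],"delta_rot":[0,0,0]},{"dp":[-0.112,0.77,-0.35],"delta_rot":[0,0,0]},{"dp":[-0.14,0.97,-0.35],"delta_rot":[0,0,0]}]' --jaw 0.3

```text
t: 51.15
tcp_pos: [0.5913, -0.2748, 0.206]
orientation: [[1.0, -0.001, 0.001], [-0.001, -1.0, -0.0], [0.001, 0.0, -1.0]]
contact_force: [1.3, -0.1, -0.3]
opening: 0.0308
gripper_force: 0.0
```

apply_moves --rows '[{"dp":[-0.025,0.17,0],"delta_rot":[0,0,0]},{"dp":[-0.042,0.29,0],"delta_rot":[0,0,0]},{"dp":[-0.042,0.29,0],"delta_rot":[0,0,0]},{"dp":[-0.042,0.29,0],"delta_rot":[0,0,0]},{"dp":[-0.042,0.29,0],"delta_rot":[0,0,0]}]' --jaw 0.1

```text
t: 51.78
tcp_pos: [0.5792, -0.359, 0.2053]
orientation: [[1.0, -0.0, 0.0], [-0.0, -1.0, -0.0], [0.0, 0.0, -1.0]]
contact_force: [-0.2, 0.2, 0.5]
opening: 0.039
gripper_force: 0.0
```

```bash
python3 rk.py 3
```

```text
51.775 [ 0.5792 -0.359   0.2053] 0.03900606150181844
home? top [0.6377 0.0224 0.112 ]
home? top [ 0.6408 -0.0292  0.112 ]
home? top [ 0.6438 -0.0797  0.112 ]
stand [0.6321 0.0718 0.081 ] 55.0
stand [0.6309 0.0142 0.081 ] 98.0
stand [ 0.6341 -0.039   0.081 ] 97.5
stand [ 0.6362 -0.0901  0.081 ] 92.5
coll [ 0.5796 -0.3593  0.073 ] [320.7 189.1] d 0.0207
rot z 0.0
(0.5795, -0.3592, 0.15) -> [0.001, 0.001, 0.184] rows 0.9
(0.5795, -0.3592, 0.0855) -> [0.001, 0.001, 0.399] rows 1.9
```

apply_moves --rows '[{"dp":[0.001,0.001,0.1],"delta_rot":[0,0,0]},{"dp":[0.001,0.001,0.22],"delta_rot":[0,0,0]},{"dp":[0.001,0.001,0.34],"delta_rot":[0,0,0]},{"dp":[0.001,0.001,0.398],"delta_rot":[0,0,0]},{"dp":[0.001,0.001,0.398],"delta_rot":[0,0,0]},{"dp":[0.001,0.001,0.398],"delta_rot":[0,0,0]}]'

```text
t: 52.62
tcp_pos: [0.5802, -0.3606, 0.0871]
orientation: [[1.0, -0.001, 0.002], [-0.001, -1.0, -0.001], [0.002, 0.001, -1.0]]
contact_force: [0.5, -0.4, 0.9]
opening: 0.0395
gripper_force: 0.0
```

apply_moves --rows '[{"dp":[0,0,0],"delta_rot":[0,0,0]},{"dp":[0,0,0],"delta_rot":[0,0,0]},{"dp":[0,0,0],"delta_rot":[0,0,0]},{"dp":[0,0,0],"delta_rot":[0,0,0]},{"dp":[0,0,0],"delta_rot":[0,0,0]}]' --jaw 1

```text
t: 53.25
tcp_pos: [0.5793, -0.3603, 0.0859]
orientation: [[1.0, -0.001, 0.0], [-0.001, -1.0, -0.0], [0.0, 0.0, -1.0]]
contact_force: [-0.4, 1.2, 2.6]
opening: 0.0136
gripper_force: 30.0
```

```bash
python3 - <<'E'
from h import *
o=observe();q=o['tcp_pos'];print(o['t'],q.round(4),o['opening'],o['gripper_force'],o['contact_force'])
plan([(*q[:2],.205),(.6309,.068,.205)],yaw=0)
E
```

```text
53.25 [ 0.5793 -0.3603  0.0859] 0.01360839978065928 30.000863671302795 [-0.35473547  1.16040884  2.55660059]
rot z -0.0
(np.float64(0.5792519567342022), np.float64(-0.36034881283120224), 0.205) -> [0.0, 0.0, -0.397] rows 1.9
(0.6309, 0.068, 0.205) -> [0.17, -1.428, -0.397] rows 7.2
```

apply_moves --rows '[{"dp":[0,0,-0.12],"delta_rot":[0,0,0]},{"dp":[0,0,-0.28],"delta_rot":[0,0,0]},{"dp":[0,0,-0.4],"delta_rot":[0,0,0]},{"dp":[0.02,-0.16,-0.4],"delta_rot":[0,0,0]},{"dp":[0.04,-0.325,-0.4],"delta_rot":[0,0,0]},{"dp":[0.06,-0.49,-0.4],"delta_rot":[0,0,0]},{"dp":[0.08,-0.66,-0.4],"delta_rot":[0,0,0]},{"dp":[0.1,-0.83,-0.4],"delta_rot":[0,0,0]},{"dp":[0.118,-0.99,-0.4],"delta_rot":[0,0,0]}]'

```text
t: 54.38
tcp_pos: [0.6148, -0.0616, 0.2053]
orientation: [[1.0, -0.001, -0.0], [-0.001, -1.0, 0.0], [-0.0, -0.0, -1.0]]
contact_force: [0.1, -0.5, -0.7]
opening: 0.0133
gripper_force: 30.0
```

apply_moves --rows '[{"dp":[0.02,-0.16,0],"delta_rot":[0,0,0]},{"dp":[0.04,-0.32,0],"delta_rot":[0,0,0]},{"dp":[0.052,-0.438,0],"delta_rot":[0,0,0]},{"dp":[0.052,-0.438,0],"delta_rot":[0,0,0]},{"dp":[0.052,-0.438,0],"delta_rot":[0,0,0]},{"dp":[0.052,-0.438,0],"delta_rot":[0,0,0]},{"dp":[0.052,-0.438,0],"delta_rot":[0,0,0]}]'

```text
t: 55.25
tcp_pos: [0.6307, 0.0671, 0.2055]
orientation: [[1.0, -0.003, 0.0], [-0.003, -1.0, 0.0], [0.0, -0.0, -1.0]]
contact_force: [0.5, 0.4, -0.1]
opening: 0.0138
gripper_force: 30.0
```

```bash
python3 al.py 0
```

```text
55.25 [0.6307 0.0671 0.2055] 0.013780125347222463 29.99729186296463
lip [0.6307 0.0687 0.081 ] [0.6307 0.0683] rod y 0.0672 front x [0.6323 0.6341] collar front x 0.6414 y 0.0668 zmin 0.1819
```

apply_moves --rows '[{"dp":[-0.002,-0.005,0.08],"delta_rot":[0,0,0]},{"dp":[-0.002,-0.005,0.14],"delta_rot":[0,0,0]},{"dp":[-0.002,-0.005,0.16],"delta_rot":[0,0,0]},{"dp":[-0.002,-0.005,0.16],"delta_rot":[0,0,0]},{"dp":[-0.002,-0.005,0.2],"delta_rot":[0,0,0]},{"dp":[-0.002,-0.005,0.24],"delta_rot":[0,0,0]},{"dp":[-0.002,-0.005,0.28],"delta_rot":[0,0,0]},{"dp":[-0.002,-0.005,0.31],"delta_rot":[0,0,0]},{"dp":[-0.002,-0.005,0.33],"delta_rot":[0,0,0]},{"dp":[-0.002,-0.005,0.34],"delta_rot":[0,0,0]},{"dp":[-0.002,-0.005,0.352],"delta_rot":[0,0,0]},{"dp":[-0.002,-0.005,0.352],"delta_rot":[0,0,0]}]'

```text
t: 56.8
tcp_pos: [0.6325, 0.0698, 0.1041]
orientation: [[1.0, 0.0, 0.006], [0.0, -1.0, 0.0], [0.006, -0.0, -1.0]]
contact_force: [-4.0, -0.5, 22.3]
opening: 0.0135
gripper_force: 30.0
```

apply_moves --rows '[{"dp":[0,0,-0.012],"delta_rot":[0,0,0]},{"dp":[0,0,-0.012],"delta_rot":[0,0,0]},{"dp":[0,0,-0.012],"delta_rot":[0,0,0]},{"dp":[0,0,-0.06],"delta_rot":[0,0,0]},{"dp":[0,0,-0.2],"delta_rot":[0,0,0]},{"dp":[0,0,-0.4],"delta_rot":[0,0,0]},{"dp":[-0.15,0.1,-0.55],"delta_rot":[0,0,0]},{"dp":[-0.735,0.5,-0.6],"delta_rot":[0,0,0]},{"dp":[-0.735,0.5,-0.6],"delta_rot":[0,0,0]},{"dp":[-0.735,0.5,-0.6],"delta_rot":[0,0,0]},{"dp":[-0.735,0.5,-0.6],"delta_rot":[0,0,0]},{"dp":[-0.735,0.5,-0.6],"delta_rot":[0,0,0]}]' --jaw 0.3

```text
t: 58.3
tcp_pos: [0.408, -0.0812, 0.2816]
orientation: [[1.0, -0.003, 0.003], [-0.003, -1.0, 0.001], [0.003, -0.001, -1.0]]
contact_force: [0.7, 0.2, 0.8]
opening: 0.0306
gripper_force: 0.0
```

```bash
python3 - <<'E'
from h import *
o=observe();q=o['tcp_pos'];print(o['t'],q.round(4))
s=snap('wrist','w11.png'); w=cloud(s); np.savez('w11.npz',**{k:s[k] for k in s}); z=w[...,2]
t=snap('scene')
for r in caps(t,.1,.13,.112,amin=4,roi=(.6,.69,-.13,.11)): print('home? top',r[0].round(4))
def rect(name,m):
    m=m.copy(); m[232:]=0; p=w[m]; print(name,len(p),p[:,2].mean(),cv2.minAreaRect(p[:,:2].astype(np.float32)))
n=(w[...,0]>.3)&(w[...,0]<.6)
rect('pen',n&(w[...,1]>-.26)&(w[...,1]<-.12)&(z>.006)&(z<.02))
rr=n&(abs(w[...,1]-.026)<.045)&(w[...,0]>.37)&(w[...,0]<.52)
rect('rest foot',rr&(z>.005)&(z<.011))
rect('cr far',rr&(z>.048)&(z<.06)&(w[...,0]>.445)); rect('cr near',rr&(z>.048)&(z<.06)&(w[...,0]<.445))
rect('cr',rr&(z>.048)&(z<.06))
E
```

```text
58.3 [ 0.408  -0.0812  0.2816]
home? top [0.635  0.0748 0.112 ]
home? top [0.6381 0.0227 0.112 ]
home? top [ 0.641  -0.0295  0.112 ]
home? top [ 0.6438 -0.0797  0.112 ]
pen 1091 0.009856335225039488 ((0.4648340344429016, -0.18264155089855194), (0.010558980517089367, 0.1688089817762375), 77.54058074951172)
rest foot 2212 0.008454559179753376 ((0.44134753942489624, 0.024137357249855995), (0.09563055634498596, 0.04402413219213486), 1.492220401763916)
cr far 157 0.05466258251730391 ((0.4789600074291229, 0.025270555168390274), (0.008363714441657066, 0.039309725165367126), 1.583760142326355)
cr near 151 0.05433740755369478 ((0.4034653306007385, 0.023282459005713463), (0.009054440073668957, 0.038972485810518265), 1.6473771333694458)
cr 308 0.054503162324105923 ((0.441034734249115, 0.024185532703995705), (0.08422303944826126, 0.03930866718292236), 1.6340465545654297)
```

View pics/w11.png

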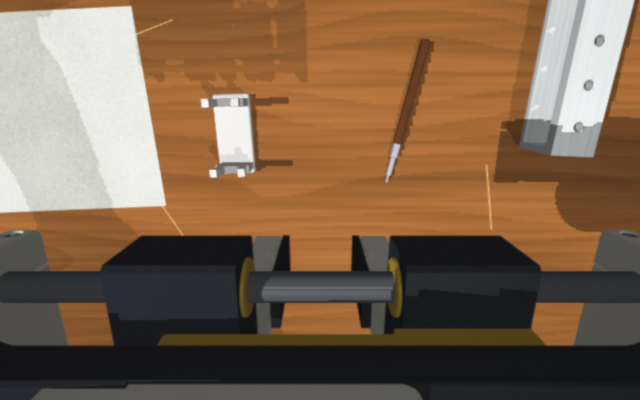

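Pen from (425,42) to nib (387,181), rest at (234,135). All four droppers read home.

```bash
python3 - <<'E'
from h import *
plan([(.4794,-.1858,.08),(.4794,-.1858,.013)],yaw=-12.5)
E
```

```text
rot z 0.069
(0.4794, -0.1858, 0.08) -> [0.232, 0.352, 0.67] rows 3.8
(0.4794, -0.1858, 0.013) -> [0.231, 0.352, 0.893] rows 4.7
```

apply_moves --rows '[{"dp":[0.232,0.352,0.3],"delta_rot":[0,0,0.069]},{"dp":[0.232,0.352,0.5],"delta_rot":[0,0,0.069]},{"dp":[0.232,0.352,0.67],"delta_rot":[0,0,0.069]},{"dp":[0.232,0.352,0.67],"delta_rot":[0,0,0.069]},{"dp":[0.232,0.352,0.67],"delta_rot":[0,0,0.069]},{"dp":[0.232,0.352,0.67],"delta_rot":[0,0,0.069]},{"dp":[0.232,0.352,0.67],"delta_rot":[0,0,0.069]}]' --jaw 0.3

```text
t: 59.28
tcp_pos: [0.4803, -0.1854, 0.0809]
orientation: [[0.977, -0.215, 0.004], [-0.215, -0.977, -0.0], [0.004, -0.001, -1.0]]
contact_force: [0.3, -0.9, 0.4]
opening: 0.0308
gripper_force: 0.0
```

```bash
python3 - <<'E'
from h import *
o=observe();print(o['t'],o['tcp_pos'].round(4))
plan([(.4794,-.1858,.013)],yaw=-12.5)
s=snap('wrist'); w=cloud(s); z=w[...,2]
m=(z>.005)&(z<.02)&(w[...,1]>-.26)&(w[...,1]<-.12)&(w[...,0]>.35)&(w[...,0]<.6); m[228:]=0
p=w[m]; print(len(p)); print(cv2.minAreaRect(p[:,:2].astype(np.float32)) if len(p)>5 else '')
E
```

```text
59.275 [ 0.4803 -0.1854  0.0809]
rot z 0.0
(0.4794, -0.1858, 0.013) -> [-0.004, 0.002, 0.226] rows 1.1
1832
((0.5086210370063782, -0.19260168075561523), (0.009635522961616516, 0.07974347472190857), 77.26368713378906)
```

apply_moves --rows '[{"dp":[-0.002,0.002,0.12],"delta_rot":[0,0,0]},{"dp":[-0.002,0.002,0.19],"delta_rot":[0,0,0]},{"dp":[-0.002,0.002,0.222],"delta_rot":[0,0,0]},{"dp":[-0.002,0.002,0.222],"delta_rot":[0,0,0]},{"dp":[-0.002,0.002,0.222],"delta_rot":[0,0,0]}]'

```text
t: 59.95
tcp_pos: [0.479, -0.1862, 0.0134]
orientation: [[0.976, -0.216, 0.002], [-0.216, -0.976, -0.0], [0.002, -0.0, -1.0]]
contact_force: [0.3, 0.5, -0.4]
opening: 0.0306
gripper_force: 0.0
```

apply_moves --rows '[{"dp":[0,0,0],"delta_rot":[0,0,0]},{"dp":[0,0,0],"delta_rot":[0,0,0]},{"dp":[0,0,0],"delta_rot":[0,0,0]},{"dp":[0,0,0],"delta_rot":[0,0,0]},{"dp":[0,0,0],"delta_rot":[0,0,0]}]' --jaw 1

```text
t: 60.58
tcp_pos: [0.4783, -0.1863, 0.0126]
orientation: [[0.976, -0.216, 0.0], [-0.216, -0.976, -0.0], [0.0, 0.0, -1.0]]
contact_force: [-0.5, 1.6, 6.4]
opening: 0.0094
gripper_force: 30.0
```

```bash
python3 - <<'E'
from h import *
o=observe();q=o['tcp_pos'];print(o['t'],q.round(4),o['opening'],o['gripper_force'])
plan([(*q[:2],.13),(.441,.0242,.13)],yaw=1.6)
E
```

```text
60.575 [ 0.4783 -0.1863  0.0126] 0.009384120889947287 30.000393390655518
rot z -0.078
(np.float64(0.47828439030724634), np.float64(-0.18632664402018204), 0.13) -> [0.0, 0.0, -0.391] rows 1.9
(0.441, 0.0242, 0.13) -> [-0.273, -0.658, -0.392] rows 3.9
```

apply_moves --rows '[{"dp":[0,0,-0.15],"delta_rot":[0,0,0]},{"dp":[0,0,-0.39],"delta_rot":[0,0,0]},{"dp":[-0.07,-0.16,-0.39],"delta_rot":[0,0,-0.03]},{"dp":[-0.14,-0.33,-0.39],"delta_rot":[0,0,-0.078]},{"dp":[-0.21,-0.5,-0.39],"delta_rot":[0,0,-0.078]},{"dp":[-0.273,-0.658,-0.39],"delta_rot":[0,0,-0.078]},{"dp":[-0.273,-0.658,-0.39],"delta_rot":[0,0,-0.078]},{"dp":[-0.273,-0.658,-0.39],"delta_rot":[0,0,-0.078]},{"dp":[-0.273,-0.658,-0.39],"delta_rot":[0,0,-0.078]}]'

```text
t: 61.7
tcp_pos: [0.4408, 0.0233, 0.1291]
orientation: [[1.0, 0.025, -0.0], [0.025, -1.0, -0.0], [-0.0, 0.0, -1.0]]
contact_force: [0.1, -0.5, -0.9]
opening: 0.0092
gripper_force: 30.0
```

```bash
python3 - <<'E'
from h import *
o=observe();q=o['tcp_pos'];print(o['t'],q.round(4),o['opening'])
plan([(.441,.0242,.0475)],yaw=1.6)
s=snap('wrist'); w=cloud(s); z=w[...,2]
m=(z>.09)&(z<.15)&(abs(w[...,1]-.024)<.03)&(w[...,0]>.46)&(w[...,0]<.56); m[225:]=0
p=w[m]; print(len(p),cv2.minAreaRect(p[:,:2].astype(np.float32)),p[:,2].mean(), p[:,2].min(),p[:,2].max())
E
```

```text
61.7 [0.4408 0.0233 0.1291] 0.00923767654311117
rot z -0.001
(0.441, 0.0242, 0.0475) -> [0.001, -0.003, 0.272] rows 1.3
2561 ((0.4858229458332062, 0.02425985038280487), (0.051894765347242355, 0.009919573552906513), 1.6531203985214233) 0.126683352206263 0.12011509305926613 0.12913450714333363
```

apply_moves --rows '[{"dp":[0.001,-0.003,0.1],"delta_rot":[0,0,0]},{"dp":[0.001,-0.003,0.17],"delta_rot":[0,0,0]},{"dp":[0.001,-0.003,0.22],"delta_rot":[0,0,0]},{"dp":[0.001,-0.003,0.25],"delta_rot":[0,0,0]},{"dp":[0.001,-0.003,0.273],"delta_rot":[0,0,0]},{"dp":[0.001,-0.003,0.273],"delta_rot":[0,0,0]},{"dp":[0.001,-0.003,0.273],"delta_rot":[0,0,0]}]'

```text
t: 62.62
tcp_pos: [0.4414, 0.0251, 0.0477]
orientation: [[1.0, 0.027, 0.001], [0.027, -1.0, 0.0], [0.001, -0.0, -1.0]]
contact_force: [-0.2, -0.4, -0.4]
opening: 0.0095
gripper_force: 30.0
```

apply_moves --rows '[{"dp":[0,0,0],"delta_rot":[0,0,0]},{"dp":[0,0,0],"delta_rot":[0,0,0]},{"dp":[0,0,0],"delta_rot":[0,0,0]},{"dp":[0,0,-0.1],"delta_rot":[0,0,0]},{"dp":[0,0,-0.3],"delta_rot":[0,0,0]},{"dp":[-0.05,0.1,-0.5],"delta_rot":[0,0,0]},{"dp":[-0.05,0.25,-0.7],"delta_rot":[0,0,0]},{"dp":[-0.05,0.35,-0.77],"delta_rot":[0,0,0]},{"dp":[-0.05,0.35,-0.77],"delta_rot":[0,0,0]},{"dp":[-0.05,0.35,-0.77],"delta_rot":[0,0,0]}]' --jaw 0.3

```text
t: 63.88
tcp_pos: [0.4285, -0.0804, 0.2779]
orientation: [[1.0, 0.026, -0.0], [0.026, -1.0, 0.0], [-0.0, -0.0, -1.0]]
contact_force: [-0.1, -0.3, -0.1]
opening: 0.0309
gripper_force: 0.0
```

```bash
python3 - <<'E'
from h import *
o=observe();q=o['tcp_pos'];print(o['t'],q.round(4),o['contact_force'])
s=snap('wrist','w12.png'); w=cloud(s); z=w[...,2]
im=s['image'].astype(int); br=(im[...,0]-im[...,2]>25)
m=(z>.034)&(z<.0475)&(abs(w[...,1]-.024)<.03)&(w[...,0]>.33)&(w[...,0]<.56); m[232:]=0; 
p=w[m]; r=cv2.minAreaRect(p[:,:2].astype(np.float32)); print(len(p),r,np.percentile(p[:,2],[5,50,95]))
t=snap('scene','s4.png'); wt=cloud(t)
for r in caps(t,.1,.13,.112,amin=4,roi=(.6,.69,-.13,.11)): print('home top',r[0].round(4))
a=cv2.imread('pics/w12.png')[:300,100:500];b=cv2.resize(cv2.imread('pics/s4.png')[70:340,150:510],(400,300))
cv2.imwrite('pics/c5.png',np.hstack([b,a]))
tp=snap('top'); wp=cloud(tp)
for nm,roi in(('globe',(.68,.83,.13,.3)),('cup',(.66,.8,-.4,-.26)),('tin',(.58,.72,.3,.46))):
    k=(wp[...,2]>.015)&(wp[...,0]>roi[0])&(wp[...,0]<roi[1])&(wp[...,1]>roi[2])&(wp[...,1]<roi[3]); print(nm,wp[k].mean(0).round(3))
E
```

```text
63.875 [ 0.4285 -0.0804  0.2779] [-0.07388972 -0.27699179 -0.05913659]
1522 ((0.4287646412849426, 0.023092644289135933), (0.16567780077457428, 0.03815481439232826), 1.3010132312774658) [0.0353737  0.04392501 0.04568393]
home top [0.6348 0.0747 0.112 ]
home top [0.6381 0.0228 0.112 ]
home top [ 0.641  -0.0292  0.112 ]
home top [ 0.6438 -0.0797  0.112 ]
globe [0.746 0.215 0.064]
cup [ 0.732 -0.322  0.073]
tin [0.66  0.379 0.03 ]
```

View pics/c5.png

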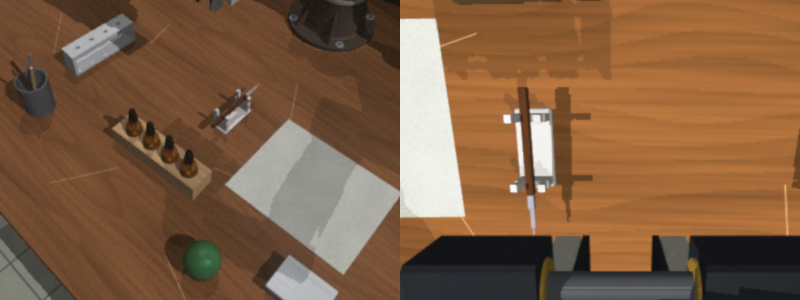

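The pen lies in both notches (right crop, 527,90 to 532,230), and the four capped vials stand in the wooden stand. I'm handing in the job.

```bash
python3 -c "
from plant import order
print(order.sign_off())"
```

```text
the job is handed in; nothing more can be done
None
```

Job handed in at about 64 s of robot time; the hand-in returned no verdict. By the last camera checks, all four vials stand in the stand with a dropper home in each, the pen lies in both notches of the rest, and the globe, cup and tin have not moved.

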